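Make up two sanding drums on their spindles

ROBOT

A 6-joint arm with a two-finger parallel gripper is mounted at the origin on the work surface. World frame = base frame: x ahead of the robot, y to its left, z up, the work surface at z = 0. Lengths are in m, angles in rad, forces in N, time in s.
With the tool pointing down it reaches from about 0.325 to 0.9 m from the base axis. Payload 3.5 kg.
Tool frame: the origin (TCP) lies on the centre line of the jaws, within the pads' length; the fingertips stand 22 mm ahead of it and the grasp point (between the pads) lies 3 mm ahead of it; z points along the fingers, y is the direction in which the jaws open and shut (so a half turn about z gives the same grasp; the last joint's range is limited). The gripper opens to 85 mm and grips with 20 to 120 N. Pads are 22 mm wide; open, the fingers measure 114 mm over their backs; the gripper's body (76 mm by 85 mm) begins 54 mm behind the grasp point. The pads swing forward as they close: fully open they stand 13 mm farther back than shut.
Start: joints at [1.152, 0.276, -0.026, 1.268, 0, 1.467], TCP at [0.194, 0.594, 0.253] pointing down, gripper open.
Joint ranges: [-3.12, 3.12], [-0.85, 1.88], [-1.08, 1.24], [-1.95, 2.15], [-1.57, 1.53], [-3.14, 3.14]. Speed limits (rad/s): [2.57, 2.57, 3.14, 3.14, 3.14, 3.14].

INTERFACE

Orientations are given as a 3x3 rotation matrix whose columns are the frame's x, y, z axes.
In Python, from rig import r gives the robot as it stands. The module is installed in compiled form; this text tells all that it offers.
- The arm moves only by the shell command python3 -m handwheel 'ROWS' [OPENING]. ROWS is a JSON object of lists of equal length, an entry for each row: "delta_pos": the shift along the tool's x, y, z in m, a list of three; "roll": the turn about the tool's z in degrees. A call has 1 to 5 rows; each row is the pose to reach, as a shift and turn from the pose measured when the call began, along the tool's axes at that moment; what a row does not reach only later rows make up. A row lasts 1/8 s, in which the tool goes at most 62.5 mm and 10.7 degrees, less where a joint would pass 70% of its speed; a pose out of reach is approached as far as the arm can. A call with a gripper value outside its range is refused whole. OPENING is the closure, from -1 (fully open) to 1 (shut), set as the call begins (- or left out, the last holds). The fingers move at their own pace and stop on an object; the grip force is fixed at half the most. Time passes only in rows, so rows that repeat a pose let the fingers close. It gives the time, the measured TCP pose, the force and the opening at its end, in the units of the state.
- r.get_state(): the state, without advancing time (a new reading comes with each control period).
- r.grab_frame(name): name is "scene" or "top"; returns (picture, depth): 384x512x3 uint8, red, green, blue; 384x512 float32, m along the optical axis (not along the pixel's ray), 0 where there is no reading.
- r.camera_params(name): a dict with "fx", "fy", "cx", "cy" (pixels), "cam_to_world" (4x4, takes a point from camera to world coordinates). Camera axes: x right, y down, z forward; pixel columns grow to the right and rows downward; lengths in m; the calibration is good to about 2 mm. A picture is of the moment at which its call begins. camera_params takes no time and is no camera call.
- r.sign_off(): hands the job in, once; it reports no verdict.
The state is a dict: "time_s": time; "q": joint angles; "qd": joint speeds; "joint_torque": joint torques, N m; "eef_pos": TCP position; "tool_rot": TCP orientation; "ft_force": force on the tool from outside, world axes, zero at the start; "wrist_torque": the same for the moment, N m; "opening": finger opening in m.
Only numpy, scipy, OpenCV 4.12 (cv2) and the standard library are available. Lean on these libraries where they do the work, as an engineer would, in place of code of your own. Each camera call takes 0.05 s, during which the arm holds its last target.

TASK

Make up the two sanding drums on the workbench. On the tall spindle put, in this order, the wide steel flange, the rubber drum, the brown abrasive sleeve (down over the rubber drum) and last the clamp knob on top; the little one-piece drum goes on the short spindle, at any time. Everything must be fully home, upright and let go, and the tin, the screwdriver and the cork sanding block stay where they are.

Things in the scene. Friction and masses are not known exactly. Their poses are not given: they have to be found in the camera images.
- tall_stand_seat (a point): Tall spindle: upright steel, 14 mm diameter, 80 mm high (top 10 mm narrow to 6 mm diameter), in a dark wooden block 80 x 80 x 20 mm fixed to the bench. Point: on its axis at the block's top face, z up. Heights above this point when done: flange 0-12 mm, drum 12-62, sleeve 12-60 around the drum, knob 62-112 (the spindle ends in its bore).
- short_stand_seat (a point): Stand with the short spindle: the same dark wooden block, 80 x 80 x 20 mm, fixed, with a steel spindle of 8 mm diameter that rises 42 mm above the block (its top 10 mm narrow to 3 mm diameter). This point is on the spindle's axis at the block's top face; z points up along the spindle.
- flange_mid (a point): Steel flange: flat thick ring, 60 mm outside diameter, 20 mm bore, 12 mm high, lying flat on the bench. This point is its centre, half-way up (6 mm above its underside); z is the ring's axis. It goes on the tall spindle first, flat on the wooden block.
- drum_mid (a point): Rubber drum: plain black tube, 36 mm outside diameter, 20 mm bore, 50 mm high, standing upright. This point is its centre, half-way up (25 mm above its underside); z is its axis. It goes on the tall spindle and stands on the flange.
- sleeve_mid (a point): Abrasive sleeve: thin-walled brown tube, 54 mm outside and 46 mm inside diameter (wall 4 mm), 48 mm high, standing upright, stiff. This point is its centre, half-way up (24 mm above its underside); z is its axis. It goes down over the rubber drum (5 mm of play all round) and also stands on the flange.
- knob_mid (a point): Clamp knob, plain aluminium, 50 mm high, standing on its foot: foot disc 44 mm in diameter, 12 mm high; above it a round grip 28 mm in diameter. A blind bore 20 mm in diameter runs 24 mm up from the underside. Point: on the axis, half-way up (25 mm above the underside), z up. Goes on last, its foot resting on the drum's top; no turning needed.
- small_drum_mid (a point): Little one-piece sanding drum: brown thick-walled tube, 30 mm outside diameter, 14 mm bore, 34 mm high, standing upright. This point is its centre, half-way up (17 mm above its underside); z is its axis. It goes on the short spindle and stands on that wooden block.
- tin_mid (a point): Closed steel tin, 70 mm in diameter, 60 mm high, standing; this point is half-way up. Leave it alone.
- screwdriver_grip (a point): Screwdriver, 200 mm long, lying on the bench; this point is at the middle of its handle, x points to its tip. Leave it alone.
- sanding_block_mid (a point): Cork sanding block, 70 x 120 x 35 mm, lying on the bench; this point is its centre, y along its length. Leave it alone.
Not all that is in view belongs to the job. There is more than one size of the part that bears drum_mid; the job needs the smallest. What is shaped like the part that bears short_stand_seat but blue is not meant.

How it is judged:
By the outcome, as a careful person would: the job done as asked, in the order asked, and still so for the second after the job is handed in, with the robot touching nothing.
It also fails if it takes over 131 s, if anything falls off the work surface, if the arm or the gripper's body presses on something with over 40 N, if the wrist force passes 120 N, or if a joint passes its speed limit or range.

## Working session

There is one attempt and no reset: what is moved stays moved. The work goes in short steps, Python scripts to look and compute and a shell command to move; the robot and the scene stay as the last step left them, time stands still between calls to the robot, and variables do not carry over. Pictures are saved under pics/ and viewed, and the job is handed in when it is done.

```bash
mkdir -p pics; ls; cat > h.py <<'E'
from rig import r
import numpy as np, cv2
def grab(n,tag):
    im,d=r.grab_frame(n); cv2.imwrite(f'pics/{tag}_{n}.png',cv2.cvtColor(im,cv2.COLOR_RGB2BGR)); np.savez(f'pics/{tag}_{n}.npz',im=im,d=d); return im,d
def world(n,d):
    p=r.camera_params(n); v,u=np.mgrid[:384,:512]
    P=np.stack([(u-p['cx'])/p['fx']*d,(v-p['cy'])/p['fy']*d,d,np.ones_like(d)],-1)
    return (P@np.array(p['cam_to_world']).T)[...,:3]
E
python3 - <<'E'
from h import *
for n in('scene','top'):
    im,d=grab(n,'a'); p=r.camera_params(n); print(n,p['fx'],p['cx'],np.round(p['cam_to_world'],3).tolist())
s=r.get_state();print(s)
E
```

```text
pics
scene 365.74743050057384 256.37966656002703 [[0.806, 0.482, -0.344, 0.886], [0.593, -0.659, 0.463, -0.425], [-0.004, -0.577, -0.817, 0.781], [0.0, 0.0, 0.0, 1.0]]
top 405.5743862302382 258.86096949123305 [[0.006, -0.981, 0.195, 0.34], [-1.0, -0.006, 0.003, -0.034], [-0.002, -0.195, -0.981, 1.227], [0.0, 0.0, 0.0, 1.0]]
{'time_s': 0.1, 'q': array([ 1.15161251e+00,  2.77098564e-01, -2.77792668e-02,  1.26798879e+00,
        1.21057484e-05,  1.46738920e+00]), 'qd': array([-7.89732915e-05, -2.65301164e-03,  3.39327863e-03, -8.13658801e-04,
       -5.40893616e-04,  2.83637169e-04]), 'joint_torque': array([-3.20121062e-04, -4.46709394e+01,  2.96128410e+01,  8.47267394e-03,
       -1.31391448e-04, -8.51458104e-07]), 'eef_pos': array([0.19383182, 0.59347533, 0.25222888]), 'tool_rot': array([[-9.50555361e-01,  3.10553983e-01, -8.53696516e-04],
       [ 3.10555075e-01,  9.50553517e-01, -1.88611925e-03],
       [ 2.25742380e-04, -2.05798055e-03, -9.99997857e-01]]), 'ft_force': array([-0.03192785, -0.29010865, -0.18575455]), 'wrist_torque': array([ 0.00094541,  0.0439509 , -0.0033482 ]), 'opening': 0.08528407575981771}
```

View pics/a_scene.png

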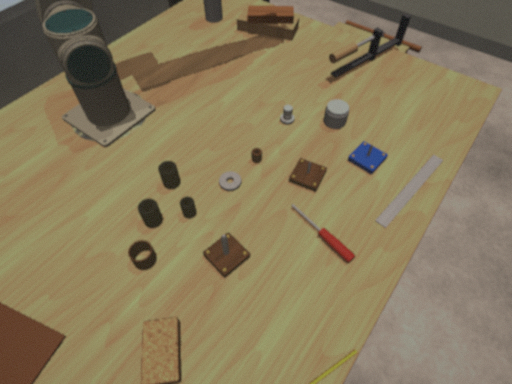

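View pics/a_top.png

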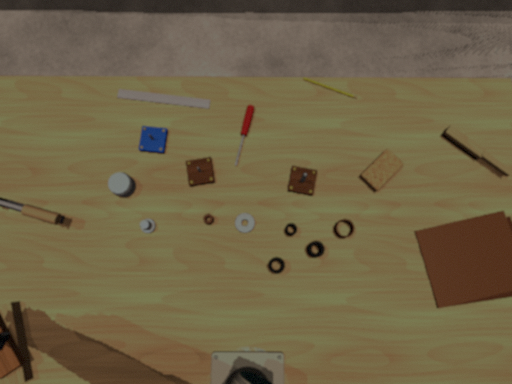

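The top view shows these candidates:
- **Black drums:** (290,230), (315,249) and (276,266). The smallest looks like (290,230), which is scene (188,207).
- **Brown stands:** (303,180), the tall one, and (200,171). The blue one at (153,139) is a decoy.
- **Other parts:** flange (245,223), sleeve (344,229), knob (148,226), small drum (209,219), tin (121,184).

Next I'll measure them all.

```bash
python3 - <<'E'
from h import *
for n in('top','scene'):
    z=np.load(f'pics/a_{n}.npz'); W=world(n,z['d']); 
    ok=(z['d']>0)
    m=(ok&(W[...,2]>0.006)&(W[...,0]>0.25)&(W[...,0]<0.9)&(abs(W[...,1])<0.45)).astype(np.uint8)
    k,l,st,c=cv2.connectedComponentsWithStats(m)
    for i in range(1,k):
        if st[i,4]<15: continue
        P=W[l==i]; zz=P[:,2]; zt=np.percentile(zz,90); T=P[zz>zt-0.006]
        lo,hi=T[:,:2].min(0),T[:,:2].max(0)
        (cx,cy),rad=cv2.minEnclosingCircle(T[:,:2].astype(np.float32))
        print(n,c[i].round(),st[i,4],'ztop %.3f max %.3f'%(zt,zz.max()),'c',((lo+hi)/2).round(4),'ext',(hi-lo).round(4),'circ %.4f %.4f r%.4f'%(cx,cy,rad), z['im'][l==i].mean(0).round())
t=cv2.imread('pics/a_top.png'); a=cv2.resize(t[130:280,100:370],(800,444),interpolation=cv2.INTER_CUBIC)
cv2.imwrite('pics/a_crop.png',np.clip(a*1.5,0,255).astype(np.uint8))
s=cv2.imread('pics/a_scene.png'); cv2.imwrite('pics/a_crop2.png',np.clip(1.5*cv2.resize(s[90:290,110:400],(800,552),interpolation=cv2.INTER_CUBIC),0,255).astype(np.uint8))
E
```

```text
top [344.  93.] 28 ztop 0.012 max 0.013 c [ 0.8891 -0.3013] ext [0.0191 0.0503] circ 0.8895 -0.3013 r0.0268 [114. 107.  43.]
top [245. 125.] 308 ztop 0.026 max 0.031 c [0.7584 0.0139] ext [0.1632 0.048 ] circ 0.7583 0.0155 r0.0847 [111.  49.  39.]
top [153. 139.] 665 ztop 0.022 max 0.063 c [0.7291 0.3034] ext [0.0821 0.0845] circ 0.7290 0.3021 r0.0533 [ 39.  60. 104.]
top [380. 170.] 901 ztop 0.037 max 0.041 c [ 0.632  -0.3938] ext [0.1249 0.1124] circ 0.6322 -0.4015 r0.0662 [114.  92.  57.]
top [199. 171.] 686 ztop 0.022 max 0.062 c [0.6264 0.1537] ext [0.0888 0.0881] circ 0.6260 0.1535 r0.0527 [71. 45. 26.]
top [302. 180.] 690 ztop 0.023 max 0.101 c [ 0.601  -0.1615] ext [0.0893 0.0864] circ 0.6005 -0.1605 r0.0538 [70. 46. 27.]
top [121. 184.] 535 ztop 0.061 max 0.066 c [0.5819 0.3843] ext [0.0616 0.0619] circ 0.5816 0.3839 r0.0328 [100. 102.  97.]
top [208. 218.] 79 ztop 0.035 max 0.038 c [0.48   0.1211] ext [0.0245 0.0275] circ 0.4795 0.1215 r0.0146 [76. 52. 34.]
top [244. 222.] 262 ztop 0.014 max 0.017 c [0.4712 0.014 ] ext [0.0546 0.0544] circ 0.4712 0.0138 r0.0298 [119. 120. 1
[... 1543 characters left out ...]
-0.1244] ext [0.0372 0.0349] circ 0.4509 -0.1238 r0.0188 [56. 51. 37.]
scene [150. 213.] 526 ztop 0.065 max 0.069 c [ 0.3941 -0.195 ] ext [0.0475 0.046 ] circ 0.3942 -0.1942 r0.0240 [53. 49. 36.]
scene [331. 241.] 547 ztop 0.024 max 0.028 c [0.7953 0.0061] ext [0.099  0.0405] circ 0.7950 0.0075 r0.0503 [133.  66.  54.]
scene [226. 254.] 1169 ztop 0.024 max 0.100 c [ 0.6028 -0.1632] ext [0.0886 0.0888] circ 0.6035 -0.1635 r0.0533 [89. 66. 47.]
scene [142. 254.] 519 ztop 0.047 max 0.050 c [ 0.4548 -0.2819] ext [0.0546 0.0523] circ 0.4549 -0.2810 r0.0275 [63. 51. 36.]
scene [162. 350.] 2379 ztop 0.035 max 0.039 c [ 0.6345 -0.394 ] ext [0.1292 0.1119] circ 0.6347 -0.4027 r0.0669 [141. 116.  77.]
```

View pics/a_crop.png

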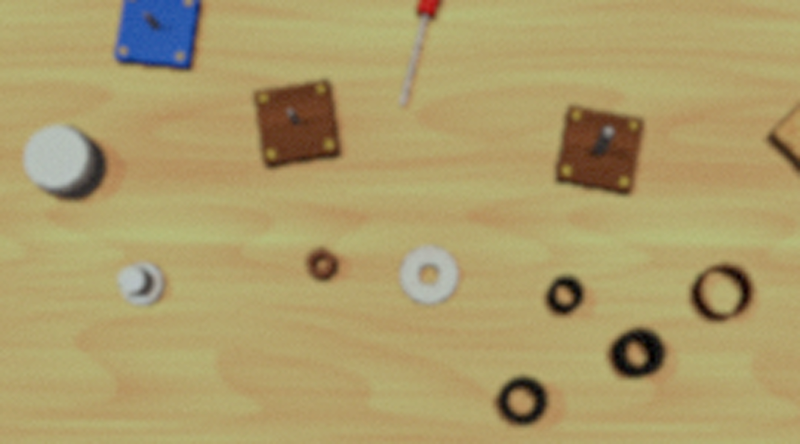

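View pics/a_crop2.png

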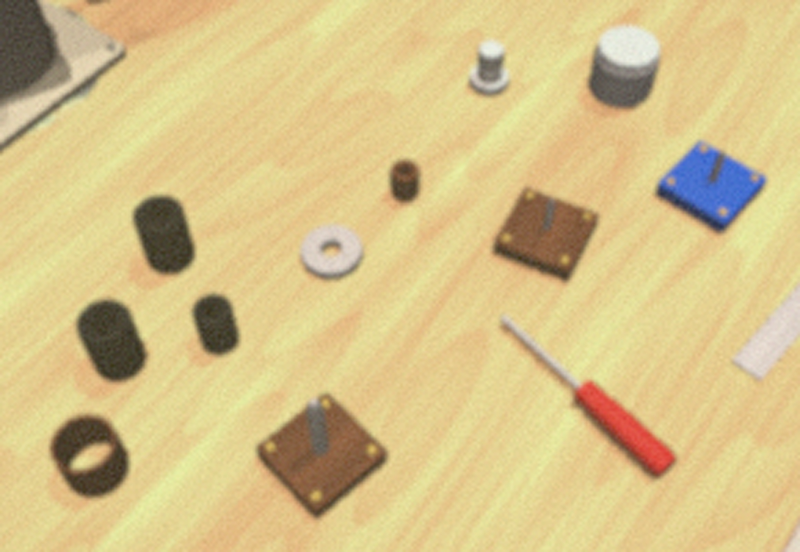

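The crops agree with the description. The chosen drum at top (290,230) is 36 mm across and 50 mm high, while the other two are about 47 mm by 67 mm. The tall stand is at crop (600,150), the short brown stand at (297,122), and the blue one is left out. The two cameras disagree by a constant ~2 mm offset, so I'll average them and check again with the part in hand.

```bash
cat >> h.py <<'E'
def go(x,y,z,yaw=180.):
    s=r.get_state(); R=s['tool_rot']; d=np.array([x,y,z])-s['eef_pos']
    cur=np.degrees(np.arctan2(R[1,0],R[0,0])); roll=-((yaw-cur+180)%360-180)
    print('t %.2f'%s['time_s'],'pos',s['eef_pos'].round(4),'yaw %.2f'%cur,'F',s['ft_force'].round(1),'open %.4f'%s['opening'],'\n delta_mm',(R.T@d*1000).round(1).tolist(),'roll %.2f'%roll)
OBJ=dict(tall=(.602,-.162),short=(.628,.152),flange=(.472,.013),drum=(.450,-.1235),sleeve=(.4542,-.2803),knob=(.4613,.3041),small=(.4805,.1202))
E
python3 - <<'E'
from h import *
go(.472,.013,.15)
# spindle axis from the points above block
for n in('top','scene'):
    z=np.load(f'pics/a_{n}.npz'); W=world(n,z['d']).reshape(-1,3)
    for k,h0,rr in(('tall',.075,.02),('short',.045,.02)):
        c=np.array(OBJ[k]); m=(np.hypot(*(W[:,:2]-c).T)<rr)&(W[:,2]>h0)
        print(n,k,m.sum(),W[m].mean(0).round(4))
E
```

```text
t 0.10 pos [0.1938 0.5935 0.2522] yaw 161.91 F [-0.  -0.3 -0.2] open 0.0853 
 delta_mm [-444.7, -465.2, 103.1] roll -18.09
top tall 24 [ 0.5991 -0.1598  0.0907]
top short 7 [0.6264 0.152  0.0549]
scene tall 52 [ 0.6046 -0.1644  0.0889]
scene short 12 [0.6297 0.1496 0.0526]
```

```bash
python3 -m handwheel '{"delta_pos":[[-42,-44,5],[-84,-88,5],[-126,-132,5],[-168,-176,5],[-210,-220,5]],"roll":[-9,-18.1,-18.1,-18.1,-18.1]}' -1; python3 -c "
from h import *
go(.472,.013,.15)"
```

```text
time_s: 0.72
eef_pos: [0.3291, 0.3105, 0.2417]
tool_rot: [[-1.0, -0.001, -0.001], [-0.001, 1.0, -0.002], [0.001, -0.002, -1.0]]
ft_force: [1.4, -0.9, 0.4]
opening: 0.0854
t 0.72 pos [0.3291 0.3105 0.2417] yaw -179.96 F [ 1.4 -0.9  0.4] open 0.0854 
 delta_mm [-142.7, -297.4, 92.2] roll 0.04
```

```bash
python3 -m handwheel '{"delta_pos":[[-27,-54,10],[-54,-108,20],[-81,-162,30],[-108,-216,45],[-135,-270,60]],"roll":[0,0,0,0,0]}'; python3 -m handwheel '{"delta_pos":[[-8,-27,32],[-8,-27,32],[-8,-27,32]],"roll":[0,0,0]}'; python3 - <<'E'
from h import *
grab('top','b');grab('scene','b')
go(.472,.013,.024)
E
```

```text
time_s: 1.35
eef_pos: [0.467, 0.0353, 0.1878]
tool_rot: [[-1.0, -0.0, -0.0], [-0.0, 1.0, -0.002], [0.0, -0.002, -1.0]]
ft_force: [-0.0, 0.7, 0.2]
opening: 0.0856
time_s: 1.72
eef_pos: [0.502, -0.0833, 0.0462]
tool_rot: [[-1.0, -0.0, 0.0], [-0.0, 1.0, -0.002], [-0.0, -0.002, -1.0]]
ft_force: [0.7, -0.5, -0.7]
opening: 0.0852
t 1.82 pos [ 0.4988 -0.084   0.0426] yaw 179.77 F [-1.2  0.9 -0.1] open 0.0856 
 delta_mm [27.0, 96.9, 18.8] roll -0.23
```

View pics/b_scene.png

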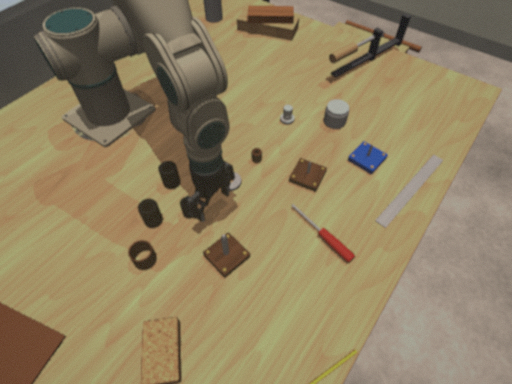

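View pics/b_top.png

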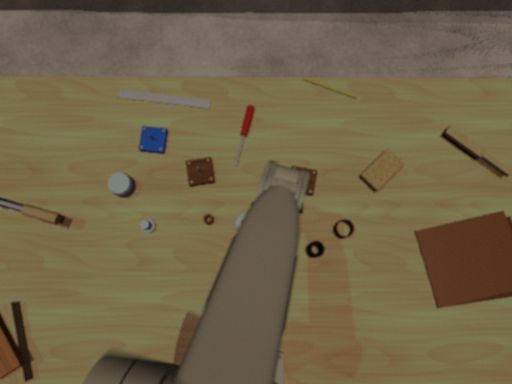

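The view shows the hand at scene (210,190), short of the drum and with nothing knocked. My rows were in mm while the command takes metres, so each row ran at full step along the line. From here I'll write metres.

```bash
python3 -m handwheel '{"delta_pos":[[0,0,-0.05],[0.014,0.048,-0.07],[0.027,0.097,-0.07],[0.027,0.097,-0.07],[0.027,0.097,-0.07]],"roll":[0,0,0,0,0]}'; python3 - <<'E'
from h import *
ims={n:grab(n,'c') for n in('top','scene')}
go(.472,.013,.034)
b=np.load('pics/a_scene.npz')['im'].astype(int); d=abs(ims['scene'][0].astype(int)-b).sum(2)
cv2.imwrite('pics/c_crop.png',cv2.resize(cv2.imread('pics/c_scene.png')[100:270,130:330],(800,680))[:600])
E
```

```text
time_s: 2.45
eef_pos: [0.4729, 0.0135, 0.1132]
tool_rot: [[-1.0, 0.003, -0.008], [0.003, 1.0, -0.001], [0.008, -0.001, -1.0]]
ft_force: [0.3, -0.1, -0.8]
opening: 0.0855
t 2.55 pos [0.4732 0.0126 0.113 ] yaw 179.73 F [ 0.3 -0.4 -0.2] open 0.0855 
 delta_mm [0.5, 0.4, 79.0] roll -0.27
```

View pics/c_crop.png

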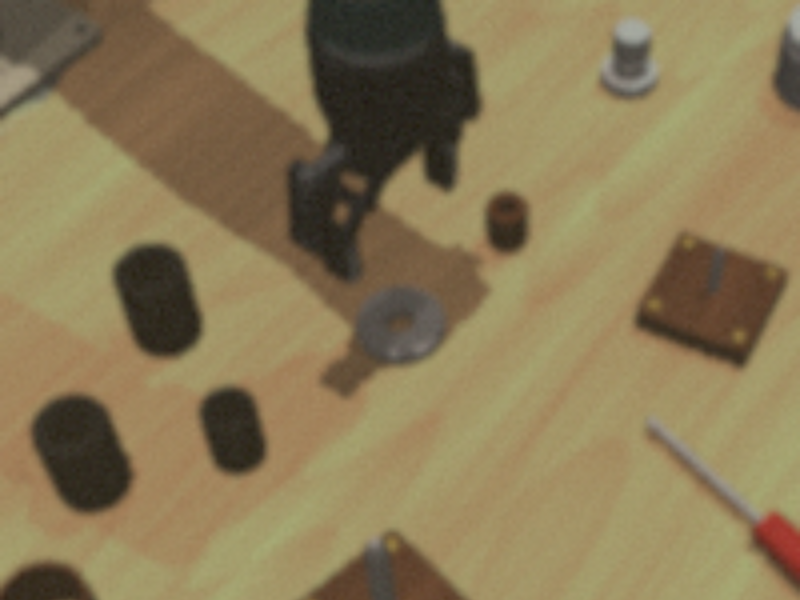

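```bash
python3 - <<'E'
from h import *
z=np.load('pics/c_scene.npz'); W=world('scene',z['d'])
m=(z['d']>0)&(abs(W[...,0]-.473)<.03)&(abs(W[...,1]-.013)<.07)&(W[...,2]>.03)&(W[...,2]<.3)
for lo,hi in((-.07,-.02),(.02,.08)):
    P=W[m&(W[...,1]-.013>lo)&(W[...,1]-.013<hi)]
    print(lo,len(P),np.sort(P[:,2])[:12].round(4), P[P[:,2]<P[:,2].min()+.015].mean(0).round(4), P[P[:,2]<P[:,2].min()+.02].min(0).round(4),P[P[:,2]<P[:,2].min()+.02].max(0).round(4))
E
```

```text
-0.07 1090 [0.1057 0.1059 0.1063 0.1073 0.1085 0.1097 0.1107 0.1107 0.1123 0.1126
 0.113  0.1131] [ 0.4811 -0.0385  0.1145] [ 0.468  -0.0439  0.1057] [ 0.4868 -0.0298  0.1255]
0.02 296 [0.102  0.1045 0.1047 0.1052 0.1058 0.1067 0.1068 0.107  0.1071 0.1076
 0.1083 0.1089] [0.478  0.0564 0.1107] [0.465  0.0538 0.102 ] [0.4862 0.0681 0.1207]
```

Depth puts the open fingertips 9 mm ahead of the TCP, so I expect about 14 mm at a 60 mm opening. I'll go down to TCP z ≈ 0.020 and grip.

```bash
python3 -m handwheel '{"delta_pos":[[0,0,0.04],[0,0,0.07],[0,0,0.088],[0,0,0.093],[0,0,0.093]],"roll":[0,0,0,0,0]}'; python3 -c "
from h import *
go(.472,.013,.020)"
```

```text
time_s: 3.18
eef_pos: [0.4727, 0.012, 0.02]
tool_rot: [[-1.0, 0.006, -0.008], [0.006, 1.0, -0.001], [0.008, -0.001, -1.0]]
ft_force: [0.6, -0.8, -0.2]
opening: 0.0855
t 3.17 pos [0.4727 0.012  0.02  ] yaw 179.67 F [ 0.6 -0.8 -0.2] open 0.0855 
 delta_mm [0.7, 1.0, -0.0] roll -0.33
```

```bash
python3 -m handwheel '{"delta_pos":[[0,0,0],[0,0,0],[0,0,0],[0,0,0],[0,0,0]],"roll":[0,0,0,0,0]}' 1;python3 -m handwheel '{"delta_pos":[[0,0,-0.02],[0,0,-0.06],[0,0,-0.12],[0,0,-0.15],[0,0,-0.15]],"roll":[0,0,0,0,0]}'; python3 - <<'E'
from h import *
grab('top','d');grab('scene','d')
go(.602,-.162,.17)
cv2.imwrite('pics/d_crop.png',cv2.resize(cv2.imread('pics/d_scene.png')[90:240,150:350],(800,600)))
E
```

```text
time_s: 3.8
eef_pos: [0.4739, 0.0118, 0.0219]
tool_rot: [[-1.0, 0.005, -0.006], [0.005, 1.0, -0.001], [0.006, -0.001, -1.0]]
ft_force: [-1.6, -0.1, 9.7]
opening: 0.0566
time_s: 4.42
eef_pos: [0.4774, 0.0118, 0.1752]
tool_rot: [[-1.0, 0.005, 0.001], [0.005, 1.0, -0.002], [-0.001, -0.002, -1.0]]
ft_force: [0.5, -0.7, -2.6]
opening: 0.0566
t 4.53 pos [0.4743 0.0121 0.1715] yaw 179.69 F [-0.5 -0.6 -2.1] open 0.0567 
 delta_mm [-128.6, -173.4, 0.9] roll -0.31
```

View pics/d_crop.png

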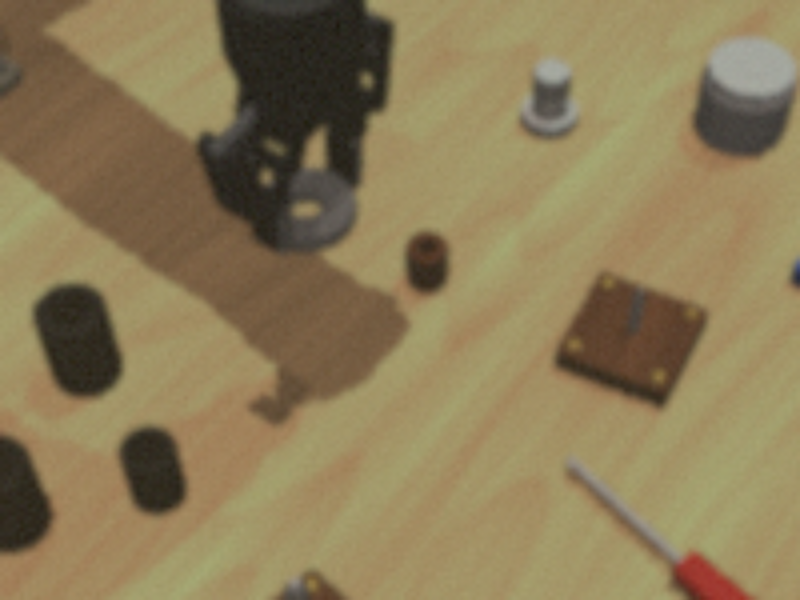

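The flange is held in the jaws at crop (310,210) and looks level. Now I'll measure where it sits relative to the TCP.

```bash
python3 - <<'E'
from h import *
z=np.load('pics/d_scene.npz'); W=world('scene',z['d']); im=z['im'].astype(int)
m=(z['d']>0)&(np.hypot(W[...,0]-.4743,W[...,1]-.012)<.045)&(W[...,2]>.12)&(W[...,2]<.2)
v,u=np.where(m); print(u.min(),u.max(),v.min(),v.max())
P=W[m]; C=im[m]
for a in np.arange(.135,.19,.004):
    k=(P[:,2]>=a)&(P[:,2]<a+.004)
    if k.any(): print('%.3f'%a,k.sum(),P[k].min(0).round(4)[:2],P[k].max(0).round(4)[:2],C[k].mean(0).round())
E
```

```text
213 241 121 153
0.147 5 [ 0.4874 -0.0133] [0.5028 0.0157] [115.  98.  71.]
0.151 30 [ 0.4631 -0.0159] [0.5031 0.0215] [100.  88.  67.]
0.155 34 [ 0.4634 -0.0237] [0.5044 0.0482] [82. 75. 64.]
0.159 221 [ 0.4455 -0.0289] [0.5042 0.0418] [86. 80. 73.]
0.163 33 [ 0.4648 -0.0305] [0.4989 0.0531] [74. 68. 58.]
0.167 27 [ 0.4664 -0.0319] [0.4896 0.0524] [65. 57. 44.]
0.171 25 [ 0.4666 -0.0312] [0.489  0.0528] [56. 51. 41.]
0.175 20 [ 0.4658 -0.0307] [0.4893 0.0537] [56. 50. 39.]
0.179 23 [ 0.4675 -0.0315] [0.4897 0.0524] [54. 50. 40.]
0.183 23 [ 0.4676 -0.031 ] [0.4899 0.0521] [57. 52. 42.]
0.187 22 [ 0.4682 -0.0302] [0.4887 0.0475] [49. 45. 36.]
```

```bash
python3 -m handwheel '{"delta_pos":[[-0.032,-0.043,0],[-0.064,-0.086,0],[-0.096,-0.130,0],[-0.128,-0.1735,0],[-0.128,-0.1735,0]],"roll":[0,0,0,0,0]}';python3 - <<'E'
from h import *
grab('top','e');grab('scene','e')
go(.602,-.162,.14)
z=np.load('pics/e_scene.npz'); W=world('scene',z['d']); p=r.get_state()['eef_pos']
m=(z['d']>0)&(np.hypot(W[...,0]-p[0],W[...,1]-p[1])<.045)&(abs(W[...,2]-p[2]+.011)<.003)
P=W[m];print(P.min(0),P.max(0),m.sum())
z=np.load('pics/e_top.npz'); W=world('top',z['d'])
cv2.imwrite('pics/e_crop.png',cv2.resize(cv2.imread('pics/e_scene.png')[130:280,130:330],(800,600)))
E
```

```text
time_s: 5.15
eef_pos: [0.6023, -0.165, 0.1679]
tool_rot: [[-1.0, 0.009, -0.008], [0.009, 1.0, -0.001], [0.008, -0.001, -1.0]]
ft_force: [-0.2, -0.2, -1.7]
opening: 0.0571
t 5.25 pos [ 0.5997 -0.1618  0.168 ] yaw 179.64 F [-0.1 -0.2 -1.7] open 0.0570 
 delta_mm [-2.6, -0.2, 27.9] roll -0.36
[ 0.57689629 -0.20322145  0.15402638] [ 0.62871216 -0.12264262  0.15952071] 338
```

View pics/e_crop.png

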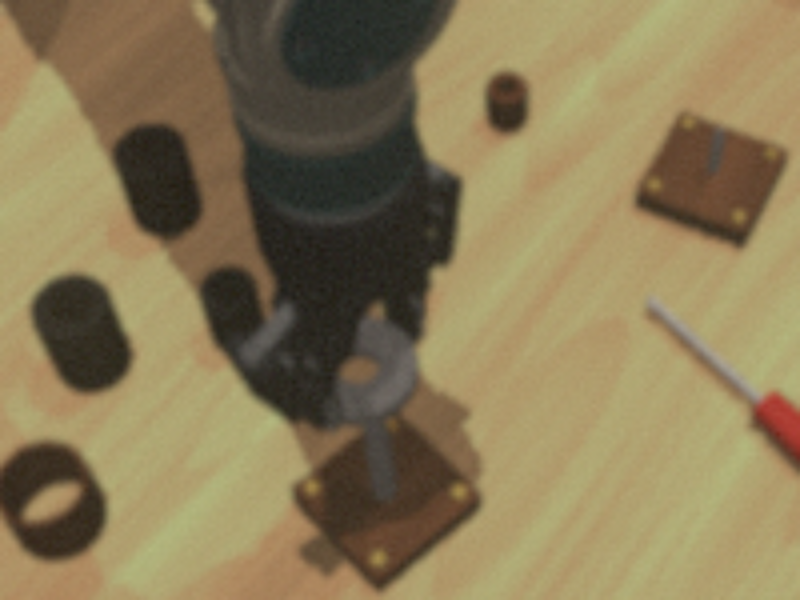

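The flange sits at crop (375,375), above the spindle whose tip is at (377,425). It looks slightly tilted, so I'll fit a plane to its top face.

```bash
cat >> h.py <<'E'
def ray(n,u,v,zp):
    p=r.camera_params(n); T=np.array(p['cam_to_world']); d=T[:3,:3]@np.array([(u-p['cx'])/p['fx'],(v-p['cy'])/p['fy'],1]); o=T[:3,3]
    return (o+d*(zp-o[2])/d[2])[:2]
E
python3 - <<'E'
from h import *
for t,c in(('d',(.4743,.012,.1715)),('e',(.5997,-.1618,.168))):
    z=np.load(f'pics/{t}_scene.npz'); W=world('scene',z['d']); im=z['im'].astype(int)
    m=(z['d']>0)&(np.hypot(W[...,0]-c[0],W[...,1]-c[1])<.036)&(abs(W[...,2]-c[2]+.011)<.012)&(im.min(2)>65)&(im[...,0]-im[...,2]<22)
    P=W[m]
    for _ in range(6):
        A=np.c_[P[:,:2]-c[:2],np.ones(len(P))]; s=np.linalg.lstsq(A,P[:,2],rcond=None)[0]; e=abs(A@s-P[:,2]); P=P[e<max(.002,1.5*np.median(e))]
    print(t,m.sum(),len(P),'slope deg',np.degrees(s[:2]).round(1),'z0-tcp',s[2]-c[2],'ext',(P.min(0)-c).round(4),(P.max(0)-c).round(4))
    print([ (ray('scene',220,222.5,.158)) if t=='e' else ray('scene',150+305/4,90+210/4,.161)])
E
```

```text
d 174 169 slope deg [ 0.2 -0.2] z0-tcp -0.009993910872157424 ext [-0.0184 -0.0236 -0.0118] [ 0.0294  0.0257 -0.0082]
[array([0.47829181, 0.00743959])]
e 296 270 slope deg [-0.3  0.2] z0-tcp -0.011507593349076278 ext [-0.0153 -0.0268 -0.0136] [ 0.029   0.0253 -0.0097]
[array([ 0.60300197, -0.16622494])]
```

Level, and centred on the TCP to within a millimetre. Lowering onto the tip while watching the force.

```bash
python3 -m handwheel '{"delta_pos":[[-0.003,-0.0007,0.015],[-0.003,-0.0007,0.03],[-0.003,-0.0007,0.045],[-0.003,-0.0007,0.055],[-0.003,-0.0007,0.055]],"roll":[0,0,0,0,0]}';python3 -c "
from h import *
go(.6025,-.1625,.055)"
```

```text
time_s: 5.88
eef_pos: [0.6014, -0.1621, 0.1119]
tool_rot: [[-1.0, 0.006, -0.013], [0.006, 1.0, 0.002], [0.013, 0.002, -1.0]]
ft_force: [1.1, 0.1, -1.1]
opening: 0.0572
t 5.88 pos [ 0.6014 -0.1621  0.1119] yaw 179.65 F [ 1.1  0.1 -1.1] open 0.0572 
 delta_mm [-1.8, -0.5, 56.8] roll -0.35
```

```bash
python3 -m handwheel '{"delta_pos":[[-0.001,0,0.012],[-0.0015,0,0.024],[-0.0015,0,0.036],[-0.0015,0,0.036]],"roll":[0,0,0,0]}';python3 - <<'E'
from h import *
grab('scene','f')
go(.6025,-.1625,.054)
cv2.imwrite('pics/f_crop.png',cv2.resize(cv2.imread('pics/f_scene.png')[160:310,130:330],(800,600)))
E
```

```text
time_s: 6.38
eef_pos: [0.6016, -0.1617, 0.0743]
tool_rot: [[-1.0, 0.006, -0.015], [0.006, 1.0, 0.002], [0.015, 0.002, -1.0]]
ft_force: [-0.0, 0.0, -1.9]
opening: 0.057
t 6.42 pos [ 0.6019 -0.1619  0.075 ] yaw 179.65 F [ 0.1 -1.2 -0.6] open 0.0569 
 delta_mm [-0.9, -0.6, 21.0] roll -0.35
```

View pics/f_crop.png

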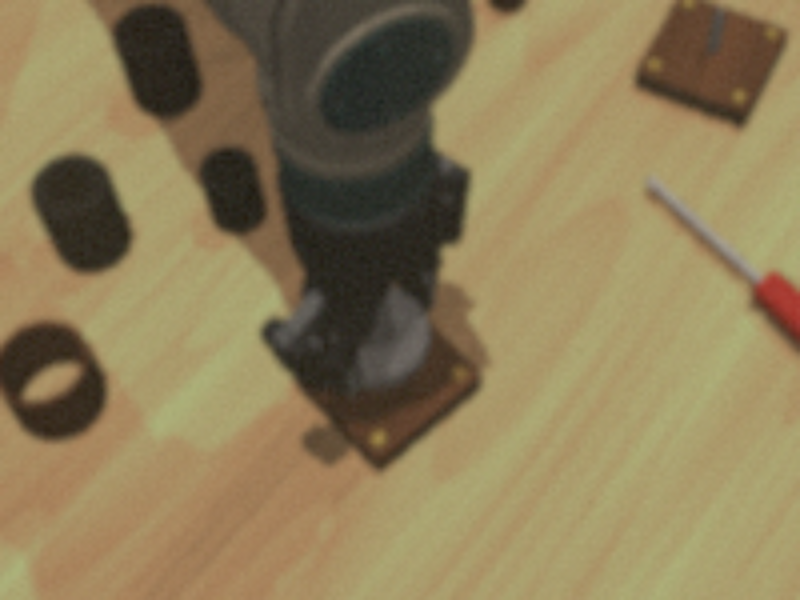

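The flange is over the block at crop (390,345), 33 mm down the spindle and with no force on it. I'll go to z 0.055 and then release.

```bash
python3 -m handwheel '{"delta_pos":[[-0.0005,0,0.008],[-0.0008,-0.0003,0.016],[-0.0008,-0.0003,0.020],[-0.0008,-0.0003,0.020]],"roll":[0,0,0,0]}';python3 -m handwheel '{"delta_pos":[[0,0,0],[0,0,0],[0,0,0],[0,0,0]],"roll":[0,0,0,0]}' -1;python3 -m handwheel '{"delta_pos":[[0,0,-0.02],[0,0,-0.06],[0.01,0,-0.11],[0.06,0,-0.11],[0.11,0.01,-0.11]],"roll":[0,0,0,0,0]}' ;python3 - <<'E'
from h import *
grab('scene','g');grab('top','g')
go(.45,-.1235,.10)
cv2.imwrite('pics/g_crop.png',cv2.resize(cv2.imread('pics/g_scene.png')[160:310,130:330],(800,600)))
E
```

```text
time_s: 6.92
eef_pos: [0.602, -0.162, 0.0544]
tool_rot: [[-1.0, 0.006, -0.016], [0.006, 1.0, 0.003], [0.016, 0.002, -1.0]]
ft_force: [-0.0, -0.1, -1.5]
opening: 0.0565
time_s: 7.42
eef_pos: [0.6022, -0.162, 0.0547]
tool_rot: [[-1.0, 0.006, -0.015], [0.006, 1.0, 0.002], [0.015, 0.002, -1.0]]
ft_force: [0.9, -0.0, -0.6]
opening: 0.0853
time_s: 8.05
eef_pos: [0.4939, -0.1523, 0.1677]
tool_rot: [[-1.0, 0.006, -0.012], [0.006, 1.0, 0.001], [0.012, 0.001, -1.0]]
ft_force: [-1.1, -0.3, -0.4]
opening: 0.0854
t 8.15 pos [ 0.487  -0.1491  0.1648] yaw 179.61 F [-0.5  0.1 -0.6] open 0.0856 
 delta_mm [35.6, 25.0, 65.7] roll -0.39
```

View pics/g_crop.png

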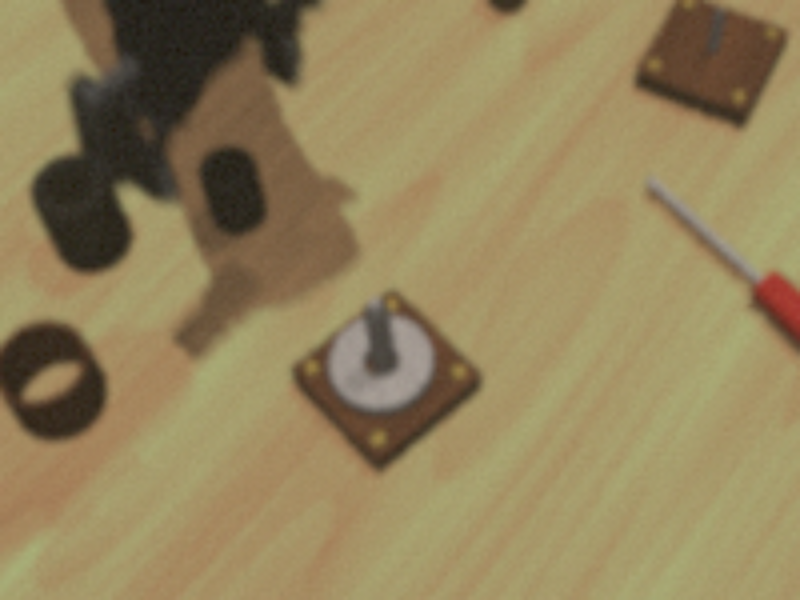

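The flange lies flat on the block at crop (380,360). Next, the small drum.

```bash
python3 -m handwheel '{"delta_pos":[[0.02,0.015,0.03],[0.036,0.025,0.06],[0.036,0.025,0.065],[0.036,0.025,0.065]],"roll":[0,0,0,0]}';python3 -c "
from h import *
go(.45,-.1235,.039)"
```

```text
time_s: 8.65
eef_pos: [0.4512, -0.1241, 0.1014]
tool_rot: [[-1.0, 0.007, -0.021], [0.007, 1.0, 0.005], [0.021, 0.005, -1.0]]
ft_force: [-0.2, -0.9, 0.5]
opening: 0.0853
t 8.65 pos [ 0.4512 -0.1241  0.1014] yaw 179.62 F [-0.2 -0.9  0.5] open 0.0853 
 delta_mm [-0.1, 0.3, 62.4] roll -0.38
```

```bash
python3 -m handwheel '{"delta_pos":[[0,0,0.025],[0,0,0.05],[0,0,0.0624],[0,0,0.0624],[0,0,0.0624]],"roll":[0,0,0,0,0]}';python3 -m handwheel '{"delta_pos":[[0,0,0],[0,0,0],[0,0,0],[0,0,0],[0,0,0]],"roll":[0,0,0,0,0]}' 1;python3 -m handwheel '{"delta_pos":[[0,0,-0.02],[0,0,-0.06],[0,0,-0.12],[0,0,-0.145],[0,0,-0.145]],"roll":[0,0,0,0,0]}';python3 - <<'E'
from h import *
grab('scene','i');grab('top','i')
go(.6023,-.162,.185)
cv2.imwrite('pics/i_crop.png',cv2.resize(cv2.imread('pics/i_scene.png')[120:270,110:310],(800,600)))
E
```

```text
time_s: 9.28
eef_pos: [0.4512, -0.1245, 0.04]
tool_rot: [[-1.0, 0.007, -0.019], [0.007, 1.0, 0.004], [0.019, 0.004, -1.0]]
ft_force: [0.7, -0.2, 0.3]
opening: 0.0856
time_s: 9.9
eef_pos: [0.4517, -0.1247, 0.0407]
tool_rot: [[-1.0, 0.007, -0.018], [0.007, 1.0, 0.003], [0.018, 0.003, -1.0]]
ft_force: [-1.3, 0.1, 6.0]
opening: 0.0339
time_s: 10.52
eef_pos: [0.456, -0.1259, 0.1878]
tool_rot: [[-1.0, 0.007, -0.013], [0.007, 1.0, 0.001], [0.013, 0.001, -1.0]]
ft_force: [-0.8, 0.2, 0.0]
opening: 0.0342
t 10.62 pos [ 0.4536 -0.1248  0.1846] yaw 179.61 F [-0.6  0.5 -0.7] open 0.0342 
 delta_mm [-149.0, -36.1, -3.5] roll -0.39
```

View pics/i_crop.png

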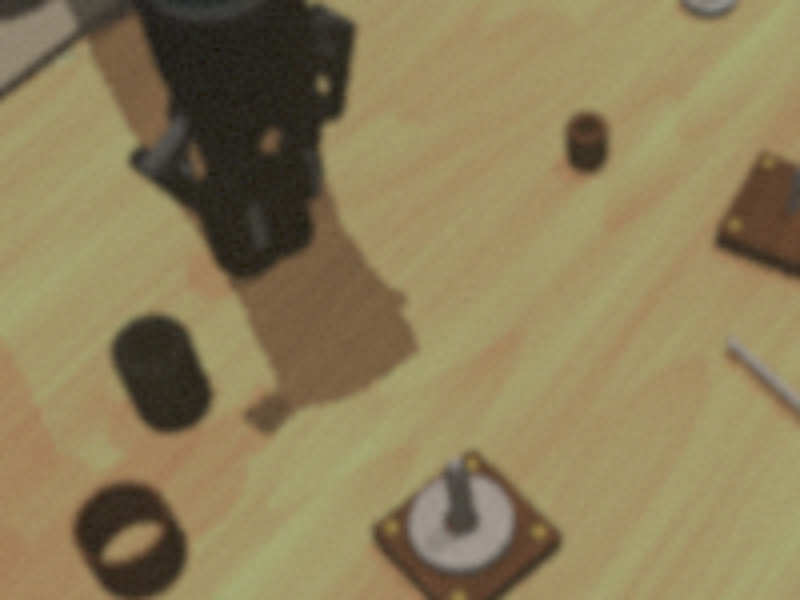

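The drum is held; its lower edge is at crop (250,270). It sits about 1.5 mm toward -x from the TCP, which I'll allow for.

```bash
python3 -m handwheel '{"delta_pos":[[-0.05,-0.012,0],[-0.1,-0.024,0],[-0.15,-0.036,0],[-0.15,-0.036,0],[-0.15,-0.036,0]],"roll":[0,0,0,0,0]}';python3 - <<'E'
from h import *
grab('scene','j');grab('top','j')
go(.6033,-.162,.15)
cv2.imwrite('pics/j_crop.png',cv2.resize(cv2.imread('pics/j_scene.png')[120:270,130:330],(800,600)))
E
```

```text
time_s: 11.25
eef_pos: [0.6013, -0.1611, 0.1788]
tool_rot: [[-1.0, 0.007, -0.025], [0.007, 1.0, 0.006], [0.025, 0.006, -1.0]]
ft_force: [-0.4, 0.0, 0.2]
opening: 0.0342
t 11.35 pos [ 0.6012 -0.1612  0.1801] yaw 179.61 F [ 0.1  0.4 -0.8] open 0.0345 
 delta_mm [-2.8, -1.0, 30.0] roll -0.39
```

View pics/j_crop.png

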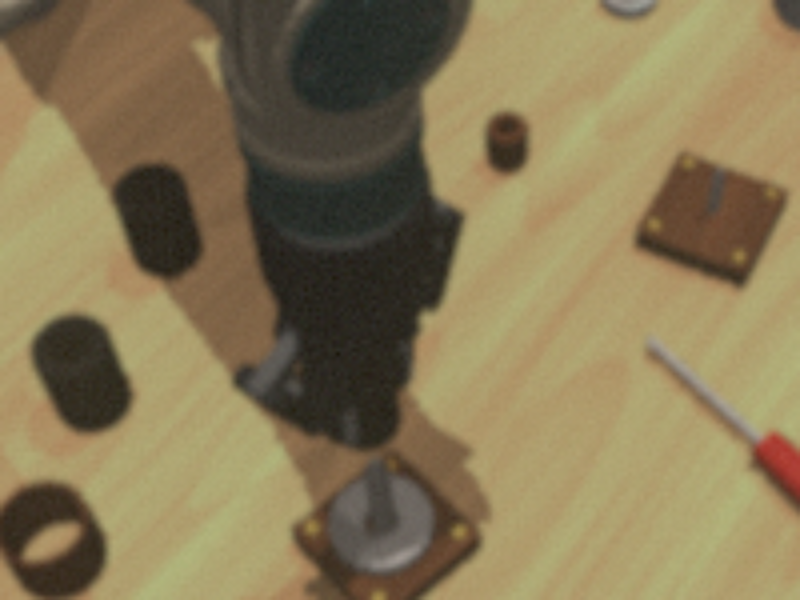

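```bash
python3 -m handwheel '{"delta_pos":[[-0.002,-0.001,0.02],[-0.0035,-0.001,0.04],[-0.0035,-0.001,0.055],[-0.0035,-0.001,0.055]],"roll":[0,0,0,0]}';python3 -c "
from h import *
go(.6035,-.162,.075)"
```

```text
time_s: 11.85
eef_pos: [0.6014, -0.1612, 0.1229]
tool_rot: [[-1.0, 0.007, -0.027], [0.007, 1.0, 0.007], [0.027, 0.007, -1.0]]
ft_force: [0.0, 0.0, 0.6]
opening: 0.0342
t 11.85 pos [ 0.6014 -0.1612  0.1229] yaw 179.61 F [0.  0.  0.6] open 0.0342 
 delta_mm [-3.4, -1.1, 47.8] roll -0.39
```

```bash
python3 -m handwheel '{"delta_pos":[[-0.002,-0.001,0.012],[-0.0034,-0.001,0.024],[-0.0034,-0.001,0.036],[-0.0034,-0.001,0.045],[-0.0034,-0.001,0.046]],"roll":[0,0,0,0,0]}';python3 -c "
from h import *
go(.6035,-.162,.0735)"
```

```text
time_s: 12.48
eef_pos: [0.6028, -0.1616, 0.0756]
tool_rot: [[-1.0, 0.007, -0.029], [0.007, 1.0, 0.008], [0.029, 0.007, -1.0]]
ft_force: [0.1, -0.6, -0.0]
opening: 0.0341
t 12.47 pos [ 0.6028 -0.1616  0.0756] yaw 179.60 F [ 0.1 -0.6 -0. ] open 0.0341 
 delta_mm [-0.8, -0.4, 2.1] roll -0.40
```

```bash
python3 -m handwheel '{"delta_pos":[[0,0,0.002],[0,0,0.002],[0,0,0.002],[0,0,0.002]],"roll":[0,0,0,0]}' -1;python3 -m handwheel '{"delta_pos":[[-0.0005,0,-0.02],[-0.001,0,-0.05],[-0.001,0,-0.11],[0.04,-0.04,-0.11],[0.08,-0.08,-0.11]],"roll":[0,0,0,0,0]}' ;python3 - <<'E'
from h import *
grab('scene','k');grab('top','k')
go(.4542,-.2803,.10)
cv2.imwrite('pics/k_crop.png',cv2.resize(cv2.imread('pics/k_scene.png')[160:310,110:310],(800,600)))
E
```

```text
time_s: 12.98
eef_pos: [0.603, -0.1616, 0.074]
tool_rot: [[-1.0, 0.007, -0.028], [0.007, 1.0, 0.007], [0.028, 0.007, -1.0]]
ft_force: [0.2, -0.2, 0.4]
opening: 0.0856
time_s: 13.6
eef_pos: [0.5259, -0.2429, 0.1874]
tool_rot: [[-1.0, 0.005, -0.025], [0.005, 1.0, 0.005], [0.025, 0.005, -1.0]]
ft_force: [0.6, -0.4, -0.1]
opening: 0.0855
t 13.70 pos [ 0.5224 -0.2447  0.1863] yaw 179.32 F [-0.4  0.5 -0.2] open 0.0854 
 delta_mm [65.2, -36.9, 88.0] roll -0.68
```

View pics/k_crop.png

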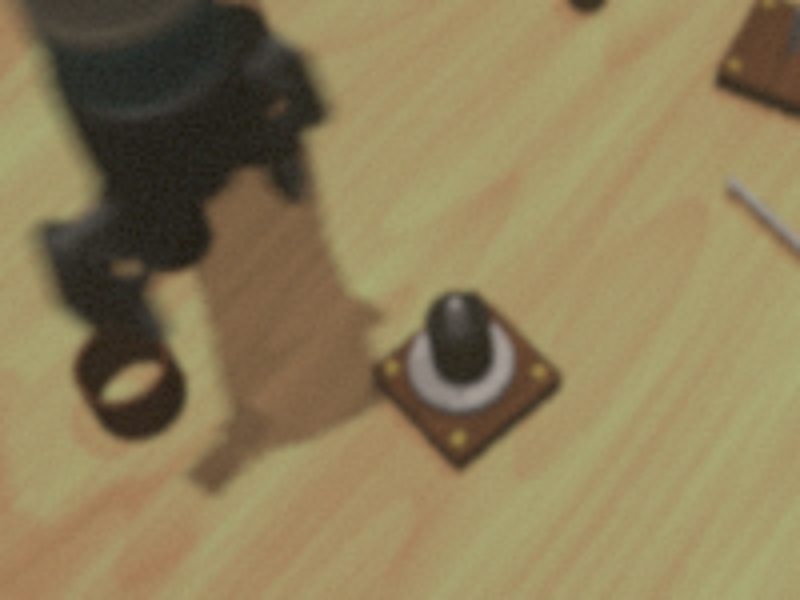

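The drum stands on the flange at crop (460,340). I'll measure its centre for the sleeve and move to the sleeve.

```bash
python3 -m handwheel '{"delta_pos":[[0.03,-0.018,0.03],[0.06,-0.034,0.06],[0.065,-0.037,0.088],[0.065,-0.037,0.088],[0.065,-0.037,0.088]],"roll":[0,0,0,0,0]}';python3 - <<'E'
from h import *
for n,t in(('scene','k'),('top','k')):
    z=np.load(f'pics/{t}_{n}.npz'); W=world(n,z['d'])
    m=(z['d']>0)&(np.hypot(W[...,0]-.602,W[...,1]+.162)<.035)&(W[...,2]>.074)&(W[...,2]<.092)
    P=W[m]; print(n,m.sum(),P.min(0).round(4),P.max(0).round(4),((P.min(0)+P.max(0))/2).round(4))
go(.4542,-.2803,.04)
E
```

```text
time_s: 14.32
eef_pos: [0.4557, -0.2806, 0.101]
tool_rot: [[-1.0, 0.011, -0.028], [0.011, 1.0, 0.005], [0.028, 0.005, -1.0]]
ft_force: [-0.1, 0.0, -0.3]
opening: 0.0855
scene 183 [ 0.5863 -0.1799  0.0742] [ 0.6199 -0.1452  0.092 ] [ 0.6031 -0.1626  0.0831]
top 97 [ 0.5835 -0.1759  0.0741] [ 0.6161 -0.1433  0.0919] [ 0.5998 -0.1596  0.083 ]
t 14.32 pos [ 0.4557 -0.2806  0.101 ] yaw 179.35 F [-0.1  0.  -0.3] open 0.0855 
 delta_mm [-0.3, 0.0, 61.0] roll -0.65
```

```bash
python3 -m handwheel '{"delta_pos":[[0,0,0.025],[0,0,0.05],[0,0,0.062],[0,0,0.062],[0,0,0.062]],"roll":[0,0,0,0,0]}';python3 -m handwheel '{"delta_pos":[[0,0,0],[0,0,0],[0,0,0],[0,0,0],[0,0,0]],"roll":[0,0,0,0,0]}' 1;python3 -m handwheel '{"delta_pos":[[0,0,-0.02],[0,0,-0.06],[0,0,-0.12],[0,0,-0.145],[0,0,-0.145]],"roll":[0,0,0,0,0]}';python3 - <<'E'
from h import *
grab('scene','l')
go(.602,-.1615,.185)
cv2.imwrite('pics/l_crop.png',cv2.resize(cv2.imread('pics/l_scene.png')[150:300,70:270],(800,600)))
E
```

```text
time_s: 14.95
eef_pos: [0.455, -0.2809, 0.0402]
tool_rot: [[-1.0, 0.011, -0.026], [0.011, 1.0, 0.004], [0.026, 0.004, -1.0]]
ft_force: [0.8, -0.4, 0.2]
opening: 0.0852
time_s: 15.58
eef_pos: [0.456, -0.2817, 0.0417]
tool_rot: [[-1.0, 0.011, -0.024], [0.011, 1.0, 0.002], [0.024, 0.002, -1.0]]
ft_force: [-0.0, 0.0, 5.6]
opening: 0.0531
time_s: 16.2
eef_pos: [0.4612, -0.2834, 0.1897]
tool_rot: [[-1.0, 0.011, -0.019], [0.011, 1.0, -0.002], [0.019, -0.002, -1.0]]
ft_force: [0.3, -0.4, -1.1]
opening: 0.0525
t 16.25 pos [ 0.46   -0.2825  0.1876] yaw 179.37 F [ 0.4  0.3 -1.5] open 0.0526 
 delta_mm [-140.7, 122.5, -0.5] roll -0.63
```

View pics/l_crop.png

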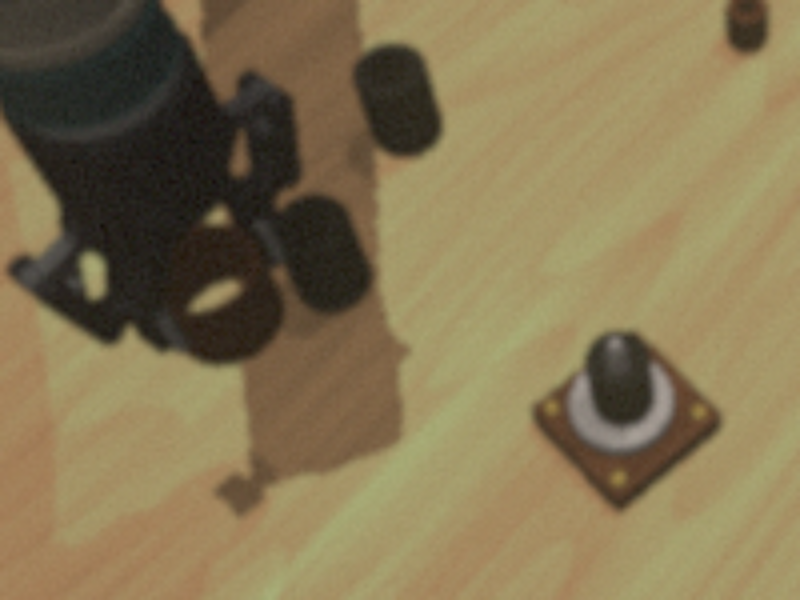

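The sleeve is held at crop (225,295), about 2 mm toward -x from the TCP. Moving over the spindle.

```bash
python3 -m handwheel '{"delta_pos":[[-0.047,0.04,0],[-0.094,0.08,0],[-0.142,0.1222,0],[-0.142,0.1222,0],[-0.142,0.1222,0]],"roll":[0,0,0,0,-0.6]}';python3 - <<'E'
from h import *
grab('scene','m');grab('top','m')
go(.6035,-.161,.13)
z=np.load('pics/m_scene.npz'); W=world('scene',z['d']); p=r.get_state()['eef_pos']
m=(z['d']>0)&(np.hypot(W[...,0]-p[0],W[...,1]-p[1])<.05)&(W[...,2]<p[2]-.022)&(W[...,2]>p[2]-.045)
P=W[m];print(m.sum(),P.min(0),P.max(0))
cv2.imwrite('pics/m_crop.png',cv2.resize(cv2.imread('pics/m_scene.png')[130:280,130:330],(800,600)))
E
```

```text
time_s: 16.88
eef_pos: [0.6019, -0.1612, 0.1823]
tool_rot: [[-1.0, -0.001, -0.027], [-0.001, 1.0, 0.002], [0.027, 0.002, -1.0]]
ft_force: [0.6, -0.2, -0.6]
opening: 0.0525
t 16.98 pos [ 0.6016 -0.1623  0.1832] yaw 179.91 F [-0.6  0.  -0.4] open 0.0533 
 delta_mm [-3.2, 1.2, 53.1] roll -0.09
175 [ 0.5782923  -0.18829661  0.13837614] [ 0.62798901 -0.13855082  0.16110426]
```

View pics/m_crop.png

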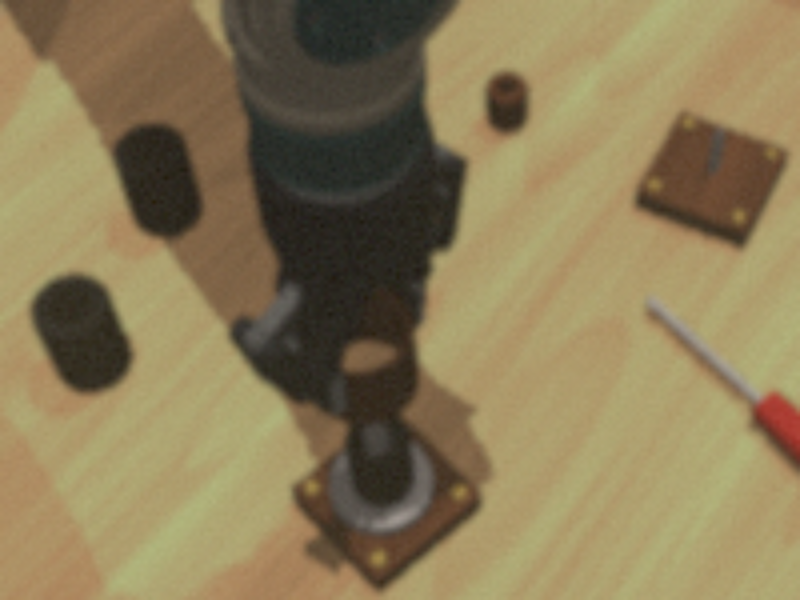

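```bash
python3 -m handwheel '{"delta_pos":[[-0.0025,0,0.02],[-0.0035,0,0.04],[-0.0035,0,0.05],[-0.0035,0,0.05],[-0.0035,0,0.05]],"roll":[0,0,0,0,0]}';python3 - <<'E'
from h import *
grab('scene','n')
go(.6036,-.162,.08)
cv2.imwrite('pics/n_crop.png',cv2.resize(cv2.imread('pics/n_scene.png')[180:280,170:300],(780,600)))
E
```

```text
time_s: 17.6
eef_pos: [0.6042, -0.1626, 0.1336]
tool_rot: [[-1.0, 0.002, -0.024], [0.002, 1.0, 0.001], [0.024, 0.001, -1.0]]
ft_force: [0.7, -0.5, 0.2]
opening: 0.053
t 17.65 pos [ 0.6044 -0.1626  0.1339] yaw 179.90 F [ 0.2  0.1 -0.2] open 0.0528 
 delta_mm [-0.4, 0.5, 53.9] roll -0.10
```

View pics/n_crop.png

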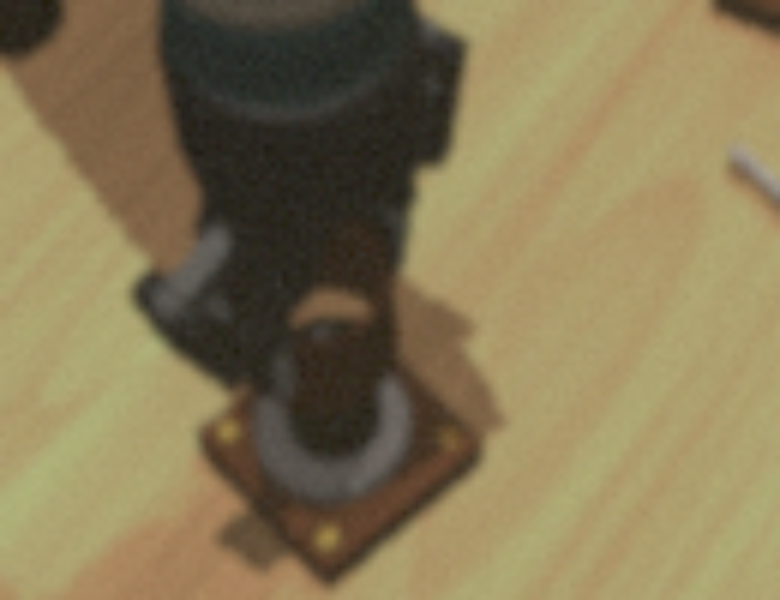

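The sleeve hangs just over the drum top at crop (340,370). Continuing down with force checks.

```bash
python3 -m handwheel '{"delta_pos":[[0,0,0.006],[0,0,0.012],[0,0,0.018],[0,0,0.018]],"roll":[0,0,0,0]}';python3 -c "
from h import *
go(.6040,-.162,.0765)"
```

```text
time_s: 18.15
eef_pos: [0.6033, -0.1622, 0.1149]
tool_rot: [[-1.0, 0.002, -0.025], [0.002, 1.0, 0.002], [0.025, 0.002, -1.0]]
ft_force: [-1.2, -0.3, -0.6]
opening: 0.0527
t 18.15 pos [ 0.6033 -0.1622  0.1149] yaw 179.91 F [-1.2 -0.3 -0.6] open 0.0527 
 delta_mm [-1.6, 0.2, 38.4] roll -0.09
```

```bash
python3 -m handwheel '{"delta_pos":[[-0.0005,0,0.01],[-0.001,0,0.02],[-0.0012,0,0.03],[-0.0015,0,0.037],[-0.0015,0,0.037]],"roll":[0,0,0,0,0]}';python3 -c "
from h import *
go(.6040,-.162,.0755)"
```

```text
time_s: 18.77
eef_pos: [0.6032, -0.162, 0.0769]
tool_rot: [[-1.0, 0.002, -0.027], [0.002, 1.0, 0.002], [0.027, 0.002, -1.0]]
ft_force: [-0.9, -0.1, 0.9]
opening: 0.0529
t 18.77 pos [ 0.6032 -0.162   0.0769] yaw 179.90 F [-0.9 -0.1  0.9] open 0.0529 
 delta_mm [-0.8, -0.0, 1.4] roll -0.10
```

```bash
python3 -m handwheel '{"delta_pos":[[0,0,0.001],[0,0,0.001],[0,0,0.001],[0,0,0.001]],"roll":[0,0,0,0]}' -1;python3 -m handwheel '{"delta_pos":[[-0.0005,0,-0.02],[-0.001,0,-0.05],[-0.001,0,-0.11],[0.02,0.05,-0.12],[0.04,0.10,-0.12]],"roll":[0,0,0,0,0]}' ;python3 - <<'E'
from h import *
grab('scene','o');grab('top','o')
go(.4805,.1202,.11)
cv2.imwrite('pics/o_crop.png',cv2.resize(cv2.imread('pics/o_scene.png')[160:310,130:330],(800,600)))
for n in('scene','top'):
    z=np.load(f'pics/o_{n}.npz'); W=world(n,z['d'])
    m=(z['d']>0)&(np.hypot(W[...,0]-.602,W[...,1]+.162)<.035)&(W[...,2]>.072)&(W[...,2]<.09)
    P=W[m]; print(n,m.sum(),P.min(0).round(4),P.max(0).round(4))
E
```

```text
time_s: 19.27
eef_pos: [0.6034, -0.162, 0.0762]
tool_rot: [[-1.0, 0.002, -0.027], [0.002, 1.0, 0.002], [0.027, 0.002, -1.0]]
ft_force: [-1.2, -0.4, -0.1]
opening: 0.0852
time_s: 19.9
eef_pos: [0.5679, -0.0619, 0.1999]
tool_rot: [[-1.0, 0.003, -0.022], [0.003, 1.0, 0.001], [0.022, 0.001, -1.0]]
ft_force: [0.6, -0.3, -1.1]
opening: 0.0852
t 20.00 pos [ 0.5643 -0.0583  0.1979] yaw -179.85 F [-0.3 -0.  -0.2] open 0.0854 
 delta_mm [80.8, 178.4, 91.0] roll 0.15
scene 356 [ 0.5758 -0.1897  0.0721] [ 0.6288 -0.1367  0.09  ]
top 161 [ 0.5746 -0.1877  0.0721] [ 0.6268 -0.1409  0.0885]
```

View pics/o_crop.png

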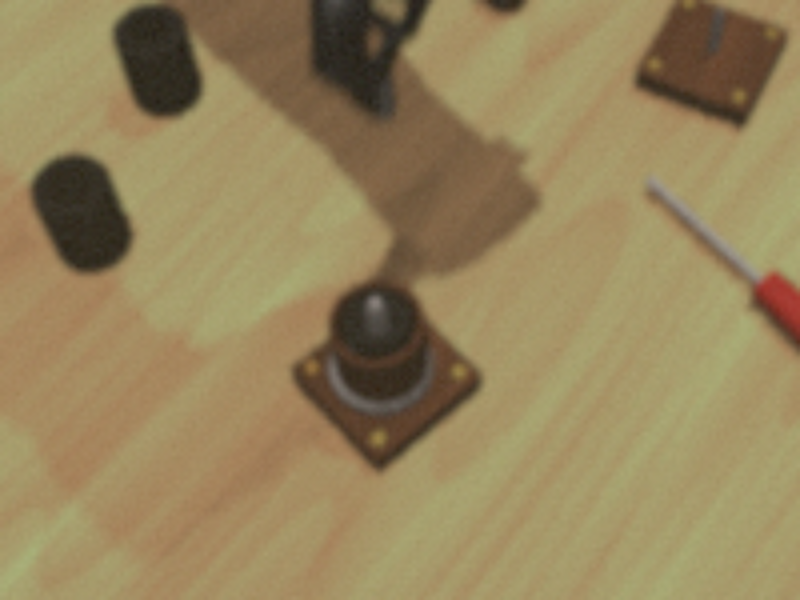

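The sleeve is home over the drum at crop (380,340). The little drum is on my way, so I'll do it now.

```bash
python3 -m handwheel '{"delta_pos":[[0.024,0.054,0.02],[0.048,0.108,0.04],[0.072,0.162,0.06],[0.081,0.1785,0.09],[0.081,0.1785,0.09]],"roll":[0,0,0,0,0]}';python3 -c "
from h import *
go(.4805,.1202,.026)"
```

```text
time_s: 20.62
eef_pos: [0.4772, 0.1209, 0.1088]
tool_rot: [[-0.999, -0.005, -0.034], [-0.005, 1.0, 0.003], [0.034, 0.003, -0.999]]
ft_force: [-0.2, 0.4, -0.2]
opening: 0.0855
t 20.62 pos [0.4772 0.1209 0.1088] yaw -179.70 F [-0.2  0.4 -0.2] open 0.0855 
 delta_mm [-6.1, -0.9, 82.6] roll 0.30
```

```bash
python3 -m handwheel '{"delta_pos":[[-0.004,-0.001,0.03],[-0.006,-0.001,0.06],[-0.006,-0.001,0.083],[-0.006,-0.001,0.083],[-0.006,-0.001,0.083]],"roll":[0,0,0,0,0]}';python3 -m handwheel '{"delta_pos":[[0,0,0],[0,0,0],[0,0,0],[0,0,0],[0,0,0]],"roll":[0,0,0,0,0]}' 1;python3 -m handwheel '{"delta_pos":[[0,0,-0.02],[0,0,-0.06],[0,0,-0.09],[0,0,-0.09],[0,0,-0.09]],"roll":[0,0,0,0,0]}';python3 - <<'E'
from h import *
grab('scene','p')
go(.628,.1515,.115)
cv2.imwrite('pics/p_crop.png',cv2.resize(cv2.imread('pics/p_scene.png')[70:220,180:380],(800,600)))
E
```

```text
time_s: 21.25
eef_pos: [0.4823, 0.1196, 0.0269]
tool_rot: [[-0.999, -0.004, -0.031], [-0.004, 1.0, 0.003], [0.031, 0.003, -1.0]]
ft_force: [-0.0, 0.2, 1.0]
opening: 0.0853
time_s: 21.88
eef_pos: [0.4828, 0.1197, 0.0277]
tool_rot: [[-1.0, -0.004, -0.03], [-0.004, 1.0, 0.003], [0.03, 0.003, -1.0]]
ft_force: [-0.9, -0.2, 5.9]
opening: 0.0282
time_s: 22.5
eef_pos: [0.4848, 0.1194, 0.117]
tool_rot: [[-0.999, -0.004, -0.032], [-0.005, 1.0, 0.003], [0.032, 0.003, -0.999]]
ft_force: [-0.4, 0.2, 0.0]
opening: 0.0286
t 22.55 pos [0.4843 0.1194 0.1164] yaw -179.74 F [-0.2  0.3 -0.8] open 0.0281 
 delta_mm [-143.9, 31.5, -3.2] roll 0.26
```

View pics/p_crop.png

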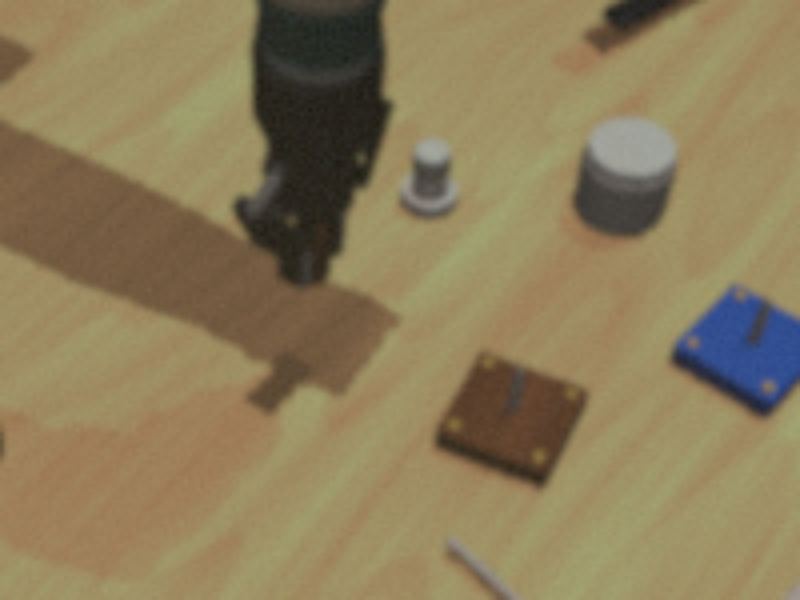

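The little drum is held at crop (315,260). Now to the brown short stand at crop (512,410).

```bash
python3 -m handwheel '{"delta_pos":[[-0.05,0.011,-0.005],[-0.1,0.022,-0.005],[-0.146,0.0325,-0.005],[-0.146,0.0325,-0.005],[-0.146,0.0325,-0.005]],"roll":[0,0,0,0,0.3]}';python3 - <<'E'
from h import *
grab('scene','q');grab('top','q')
go(.630,.152,.085)
z=np.load('pics/q_scene.npz'); W=world('scene',z['d']); p=r.get_state()['eef_pos']
m=(z['d']>0)&(np.hypot(W[...,0]-p[0],W[...,1]-p[1])<.035)&(W[...,2]<p[2]-.021)&(W[...,2]>p[2]-.035)
P=W[m];print(m.sum(),P.min(0),P.max(0))
cv2.imwrite('pics/q_crop.png',cv2.resize(cv2.imread('pics/q_scene.png')[110:210,240:370],(780,600)))
E
```

```text
time_s: 23.18
eef_pos: [0.6284, 0.1522, 0.1147]
tool_rot: [[-0.999, 0.001, -0.037], [0.001, 1.0, 0.002], [0.037, 0.002, -0.999]]
ft_force: [0.1, -1.2, -0.2]
opening: 0.0284
t 23.27 pos [0.6282 0.1522 0.1156] yaw 179.95 F [ 0.   1.5 -0.9] open 0.0285 
 delta_mm [-2.9, -0.3, 30.5] roll -0.05
10 [0.63572927 0.13048351 0.086062  ] [0.64208242 0.15448722 0.09322178]
```

View pics/q_crop.png

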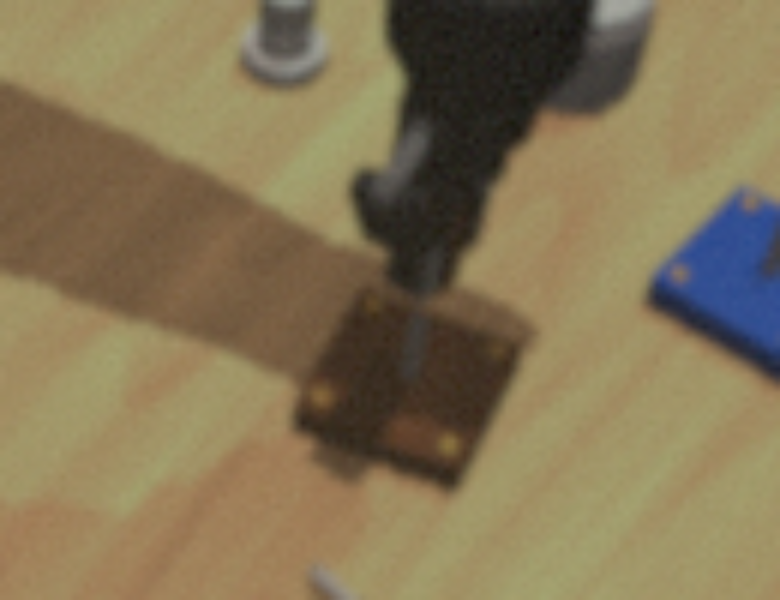

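```bash
python3 -m handwheel '{"delta_pos":[[-0.002,0,0.01],[-0.003,-0.0003,0.02],[-0.0033,-0.0003,0.032],[-0.0033,-0.0003,0.032],[-0.0033,-0.0003,0.032]],"roll":[0,0,0,0,0]}';python3 - <<'E'
from h import *
grab('scene','s')
go(.630,.152,.05)
cv2.imwrite('pics/s_crop.png',cv2.resize(cv2.imread('pics/s_scene.png')[110:210,240:370],(780,600)))
E
```

```text
time_s: 23.9
eef_pos: [0.6303, 0.152, 0.0834]
tool_rot: [[-0.999, 0.001, -0.036], [0.001, 1.0, 0.002], [0.036, 0.002, -0.999]]
ft_force: [0.5, -0.1, 0.1]
opening: 0.0285
t 23.95 pos [0.6306 0.152  0.0838] yaw 179.95 F [ 0.7 -0.   0.3] open 0.0288 
 delta_mm [-0.6, -0.1, 33.8] roll -0.05
```

View pics/s_crop.png

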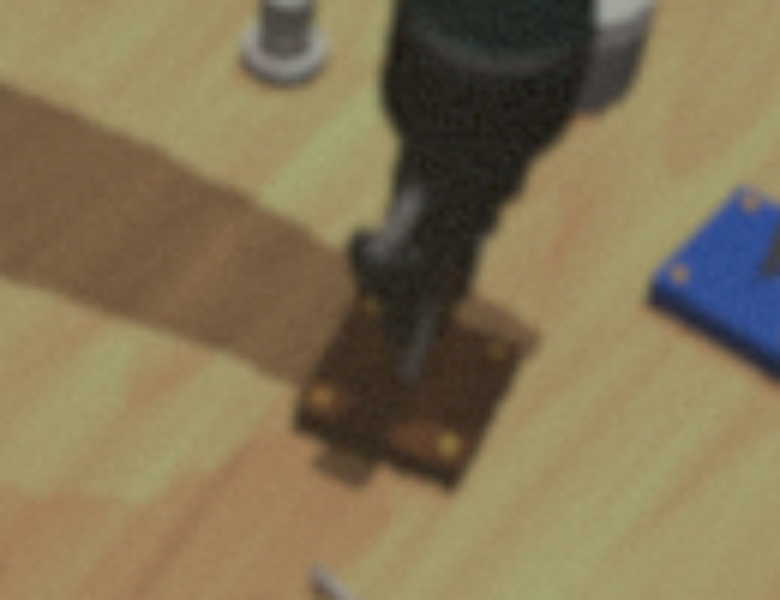

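The tip is about 5 mm into the bore with no force. Continuing.

```bash
python3 -m handwheel '{"delta_pos":[[0,0,0.005],[0,0,0.010],[0,0,0.015],[0,0,0.015]],"roll":[0,0,0,0]}';python3 -c "
from h import *
go(.630,.152,.049)"
```

```text
time_s: 24.45
eef_pos: [0.6294, 0.152, 0.068]
tool_rot: [[-0.999, 0.001, -0.037], [0.001, 1.0, 0.002], [0.037, 0.002, -0.999]]
ft_force: [-1.1, 0.2, -0.2]
opening: 0.0285
t 24.45 pos [0.6294 0.152  0.068 ] yaw 179.95 F [-1.1  0.2 -0.2] open 0.0285 
 delta_mm [-1.3, 0.0, 18.9] roll -0.05
```

```bash
python3 -m handwheel '{"delta_pos":[[-0.0005,0,0.008],[-0.001,0,0.015],[-0.0013,0,0.018],[-0.0013,0,0.018]],"roll":[0,0,0,0]}';python3 -m handwheel '{"delta_pos":[[0,0,0],[0,0,0],[0,0,0],[0,0,0]],"roll":[0,0,0,0]}' -1;python3 -m handwheel '{"delta_pos":[[0,0,-0.02],[0,0,-0.06],[0.02,0.03,-0.09],[0.06,0.07,-0.09],[0.10,0.11,-0.09]],"roll":[0,0,0,0,0]}';python3 - <<'E'
from h import *
grab('scene','t');grab('top','t')
go(.4613,.3041,.11)
cv2.imwrite('pics/t_crop.png',cv2.resize(cv2.imread('pics/t_scene.png')[80:230,220:420],(800,600)))
E
```

```text
time_s: 24.95
eef_pos: [0.6298, 0.1519, 0.0494]
tool_rot: [[-0.999, 0.001, -0.038], [0.001, 1.0, 0.002], [0.038, 0.002, -0.999]]
ft_force: [0.3, -0.7, -0.1]
opening: 0.0286
time_s: 25.45
eef_pos: [0.6299, 0.152, 0.0496]
tool_rot: [[-0.999, 0.001, -0.038], [0.001, 1.0, 0.002], [0.038, 0.002, -0.999]]
ft_force: [0.4, -0.2, -0.2]
opening: 0.0854
time_s: 26.08
eef_pos: [0.5338, 0.2631, 0.1462]
tool_rot: [[-0.999, 0.002, -0.034], [0.002, 1.0, 0.004], [0.034, 0.004, -0.999]]
ft_force: [0.1, 1.2, -0.8]
opening: 0.0858
t 26.18 pos [0.5297 0.265  0.1453] yaw -179.74 F [ 0.1 -0.8  0. ] open 0.0855 
 delta_mm [66.8, 39.3, 38.0] roll 0.26
```

View pics/t_crop.png

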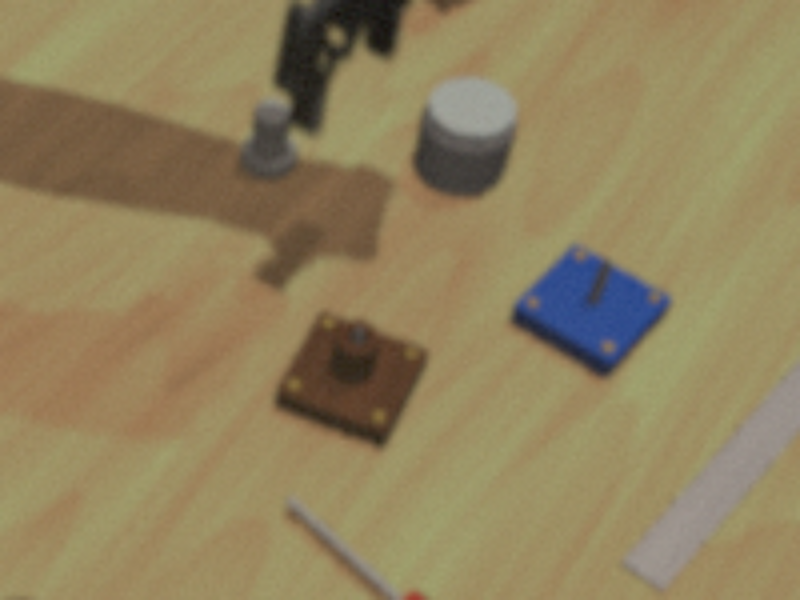

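The little drum is seated at crop (353,355). Now the knob.

```bash
python3 -m handwheel '{"delta_pos":[[0.05,0.03,0.01],[0.0665,0.039,0.03],[0.0665,0.039,0.04],[0.0665,0.039,0.04],[0.0665,0.039,0.04]],"roll":[0,0,0,0,0]}';python3 -c "
from h import *
go(.4613,.3041,.040)"
```

```text
time_s: 26.8
eef_pos: [0.4635, 0.3035, 0.1089]
tool_rot: [[-0.999, -0.003, -0.037], [-0.003, 1.0, 0.004], [0.037, 0.004, -0.999]]
ft_force: [-0.0, -0.5, -0.1]
opening: 0.0854
t 26.80 pos [0.4635 0.3035 0.1089] yaw -179.82 F [-0.  -0.5 -0.1] open 0.0854 
 delta_mm [-0.3, 0.3, 68.9] roll 0.18
```

```bash
python3 -m handwheel '{"delta_pos":[[0,0,0.03],[0,0,0.05],[0,0.0003,0.069],[0,0.0003,0.069],[0,0.0003,0.069]],"roll":[0,0,0,0,0]}';python3 -m handwheel '{"delta_pos":[[0,0,0],[0,0,0],[0,0,0],[0,0,0],[0,0,0]],"roll":[0,0,0,0,0]}' 1;python3 -m handwheel '{"delta_pos":[[0,0,-0.02],[0,0,-0.06],[0,0,-0.12],[0,0,-0.165],[0,0,-0.165]],"roll":[0,0,0,0,0]}';python3 - <<'E'
from h import *
grab('scene','v')
go(.6035,-.162,.205)
cv2.imwrite('pics/v_crop.png',cv2.resize(cv2.imread('pics/v_scene.png')[30:180,190:390],(800,600)))
E
```

```text
time_s: 27.42
eef_pos: [0.4624, 0.3042, 0.0409]
tool_rot: [[-0.999, -0.002, -0.035], [-0.002, 1.0, 0.005], [0.035, 0.005, -0.999]]
ft_force: [-0.1, 0.6, 0.8]
opening: 0.0853
time_s: 28.05
eef_pos: [0.4627, 0.3045, 0.0414]
tool_rot: [[-0.999, -0.002, -0.034], [-0.003, 1.0, 0.005], [0.034, 0.005, -0.999]]
ft_force: [-1.0, -0.4, 3.9]
opening: 0.0259
time_s: 28.68
eef_pos: [0.4712, 0.305, 0.2107]
tool_rot: [[-1.0, -0.002, -0.026], [-0.003, 1.0, 0.009], [0.026, 0.009, -1.0]]
ft_force: [-0.6, 0.9, -0.8]
opening: 0.0263
t 28.73 pos [0.4695 0.3042 0.208 ] yaw -179.85 F [ 0.6  0.2 -1.1] open 0.0263 
 delta_mm [-132.8, -466.5, -4.2] roll 0.15
```

View pics/v_crop.png

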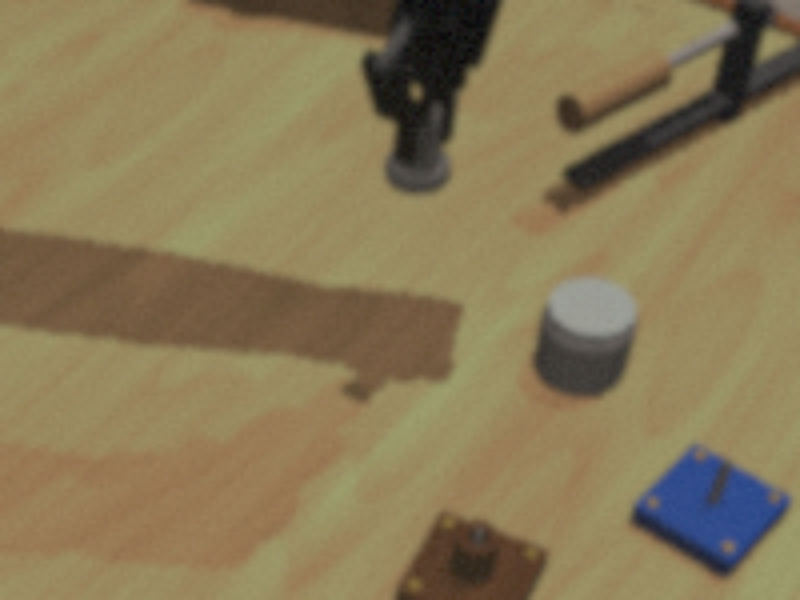

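The knob is held at crop (418,150). Carrying it across.

```bash
python3 -m handwheel '{"delta_pos":[[-0.016,-0.055,0],[-0.032,-0.11,0],[-0.048,-0.165,0],[-0.064,-0.22,0],[-0.08,-0.275,0]],"roll":[0,0,0,0,0]}';python3 -m handwheel '{"delta_pos":[[0,0,0],[0,0,0]],"roll":[0,0]}';python3 -c "
from h import *
go(.6035,-.162,.18)"
```

```text
time_s: 29.35
eef_pos: [0.5487, 0.0278, 0.2011]
tool_rot: [[-0.999, -0.003, -0.035], [-0.003, 1.0, 0.007], [0.035, 0.007, -0.999]]
ft_force: [0.4, 0.7, -0.1]
opening: 0.0265
time_s: 29.6
eef_pos: [0.5469, 0.0279, 0.1988]
tool_rot: [[-0.999, -0.002, -0.04], [-0.002, 1.0, 0.008], [0.04, 0.008, -0.999]]
ft_force: [0.1, -0.9, -1.0]
opening: 0.0265
t 29.60 pos [0.5469 0.0279 0.1988] yaw -179.89 F [ 0.1 -0.9 -1. ] open 0.0265 
 delta_mm [-56.9, -190.1, 15.0] roll 0.11
```

```bash
python3 -m handwheel '{"delta_pos":[[-0.018,-0.06,0],[-0.036,-0.12,0],[-0.0569,-0.19,0.005],[-0.0569,-0.19,0.01],[-0.0569,-0.19,0.01]],"roll":[0,0,0,0,0]}';python3 - <<'E'
from h import *
grab('scene','w')
go(.6035,-.162,.14)
z=np.load('pics/w_scene.npz'); W=world('scene',z['d']); p=r.get_state()['eef_pos']
m=(z['d']>0)&(np.hypot(W[...,0]-p[0],W[...,1]-p[1])<.035)&(W[...,2]<p[2]-.026)&(W[...,2]>p[2]-.045)
P=W[m];print(m.sum(),P.min(0),P.max(0))
cv2.imwrite('pics/w_crop.png',cv2.resize(cv2.imread('pics/w_scene.png')[130:280,130:330],(800,600)))
E
```

```text
time_s: 30.22
eef_pos: [0.6027, -0.1605, 0.1834]
tool_rot: [[-0.999, -0.002, -0.043], [-0.003, 1.0, 0.01], [0.043, 0.01, -0.999]]
ft_force: [0.7, 0.8, -0.3]
opening: 0.0266
t 30.27 pos [ 0.6027 -0.1598  0.184 ] yaw -179.79 F [-0.3 -0.5 -0.3] open 0.0267 
 delta_mm [-2.7, -2.6, 43.9] roll 0.21
144 [ 0.59332707 -0.18254732  0.14113075] [ 0.62296882 -0.14287603  0.15710949]
```

View pics/w_crop.png

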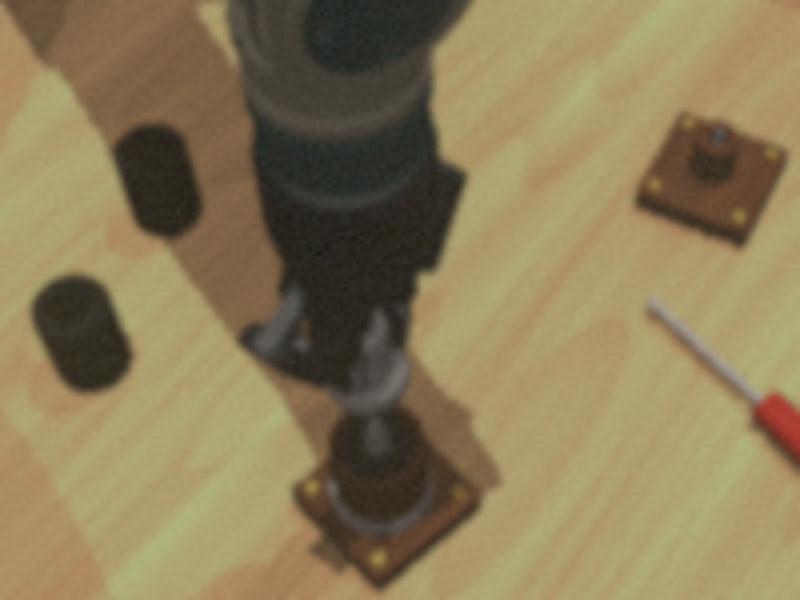

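```bash
python3 -m handwheel '{"delta_pos":[[-0.002,-0.002,0.012],[-0.0035,-0.0026,0.024],[-0.0039,-0.0026,0.036],[-0.0041,-0.0026,0.042],[-0.0041,-0.0026,0.042]],"roll":[0,0,0,0,0]}';python3 - <<'E'
from h import *
grab('scene','x')
go(.6043,-.162,.125)
cv2.imwrite('pics/x_crop.png',cv2.resize(cv2.imread('pics/x_scene.png')[170:270,160:290],(780,600)))
E
```

```text
time_s: 30.9
eef_pos: [0.6045, -0.1617, 0.141]
tool_rot: [[-0.999, -0.003, -0.044], [-0.004, 1.0, 0.01], [0.044, 0.011, -0.999]]
ft_force: [0.8, -0.4, -0.8]
opening: 0.0267
t 30.95 pos [ 0.6049 -0.162   0.1416] yaw -179.80 F [ 0.3  0.2 -1. ] open 0.0265 
 delta_mm [-0.1, -0.2, 16.6] roll 0.20
```

View pics/x_crop.png

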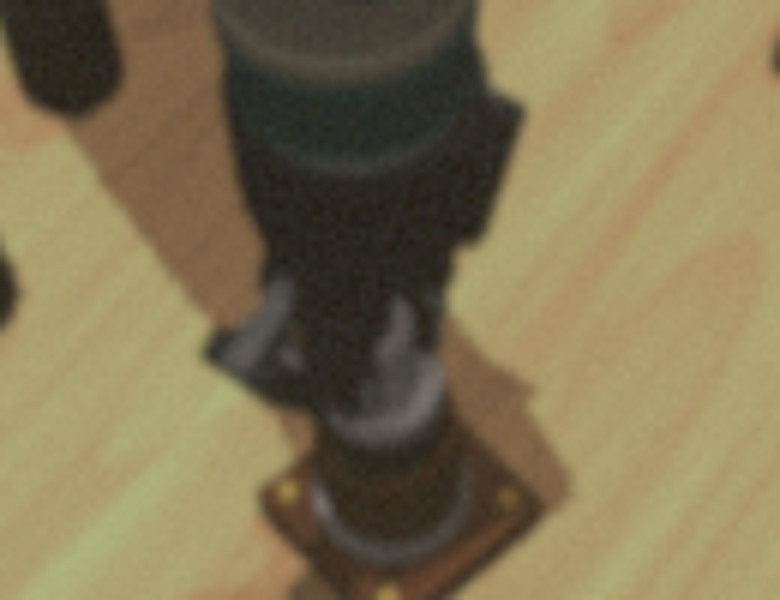

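The foot is centred over the sleeve at crop (390,410), just at the spindle tip and with no force. Lowering.

```bash
python3 -m handwheel '{"delta_pos":[[0,0,0.004],[0,0,0.008],[0,0,0.012],[0,0,0.016],[0,0,0.016]],"roll":[0,0,0,0,0]}';python3 -c "
from h import *
go(.6043,-.162,.124)"
```

```text
time_s: 31.58
eef_pos: [0.6038, -0.1617, 0.1251]
tool_rot: [[-0.999, -0.003, -0.044], [-0.004, 1.0, 0.01], [0.044, 0.01, -0.999]]
ft_force: [0.1, -0.3, 0.2]
opening: 0.0265
t 31.57 pos [ 0.6038 -0.1617  0.1251] yaw -179.80 F [ 0.1 -0.3  0.2] open 0.0265 
 delta_mm [-0.5, -0.4, 1.0] roll 0.20
```

```bash
python3 -m handwheel '{"delta_pos":[[0,0,0.001],[0,0,0.0015],[0,0,0.0015]],"roll":[0,0,0]}';python3 -m handwheel '{"delta_pos":[[0,0,0],[0,0,0],[0,0,0],[0,0,0]],"roll":[0,0,0,0]}' -1;python3 -m handwheel '{"delta_pos":[[-0.001,0,-0.02],[-0.002,0,-0.05],[-0.004,0,-0.09],[0.05,0.01,-0.10],[0.11,0.02,-0.10]],"roll":[0,0,0,0,0]}';python3 -m handwheel '{"delta_pos":[[0.05,0,0],[0.08,0,0],[0.08,0,0],[0.08,0,0]],"roll":[0,0,0,0]}';python3 - <<'E'
from h import *
grab('scene','y');grab('top','y')
go(.5,-.1,.2)
cv2.imwrite('pics/y_crop.png',cv2.resize(cv2.imread('pics/y_scene.png')[160:310,130:330],(800,600)))
for n in('scene','top'):
  z=np.load(f'pics/y_{n}.npz'); W=world(n,z['d'])
  for nm,c,rr in(('tall',(.602,-.162),.05),('short',(.628,.152),.03)):
    m=(z['d']>0)&(np.hypot(W[...,0]-c[0],W[...,1]-c[1])<rr)&(W[...,2]<.2)
    P=W[m]
    for lo,hi in(((.128,.145),(.106,.128),(.086,.096),(.07,.082),(.028,.033)) if nm=='tall' else ((.048,.058),(.03,.046))):
        Q=P[(P[:,2]>lo)&(P[:,2]<hi)]
        if len(Q): print(n,nm,lo,len(Q),Q.min(0).round(4),Q.max(0).round(4))
E
```

```text
time_s: 31.95
eef_pos: [0.6039, -0.1617, 0.1237]
tool_rot: [[-0.999, -0.003, -0.044], [-0.004, 1.0, 0.01], [0.044, 0.01, -0.999]]
ft_force: [-0.3, -0.5, -0.5]
opening: 0.0268
time_s: 32.45
eef_pos: [0.6039, -0.1617, 0.1237]
tool_rot: [[-0.999, -0.003, -0.044], [-0.004, 1.0, 0.01], [0.044, 0.01, -0.999]]
ft_force: [-0.5, -0.3, -0.5]
opening: 0.0856
time_s: 33.08
eef_pos: [0.4988, -0.1436, 0.2302]
tool_rot: [[-0.999, -0.004, -0.04], [-0.004, 1.0, 0.009], [0.04, 0.009, -0.999]]
ft_force: [0.7, 0.1, 0.9]
opening: 0.0852
time_s: 33.58
eef_pos: [0.4197, -0.1442, 0.2338]
tool_rot: [[-0.999, -0.003, -0.039], [-0.004, 1.0, 0.008], [0.039, 0.008, -0.999]]
ft_force: [-1.0, 0.3, 0.6]
opening: 0.0854
t 33.67 pos [ 0.42   -0.1442  0.2336] yaw -179.76 F [0.5 0.4 0.5] open 0.0853 
 delta_mm [-81.5, 43.6, 30.8] roll 0.24
scene tall 0.128 123 [ 0.5895 -0.1757  0.1281] [ 0.6156 -0.1489  0.1332]
scene tall 0.106 66 [ 0.59   -0.1765  0.1068] [ 0.6161 -0.1512  0.1278]
scene tall 0.086 155 [ 0.5808 -0.184   0.0864] [ 0.6247 -0.1402  0.0957]
scene tall 0.07 130 [ 0.5761 -0.19    0.07  ] [ 0.6297 -0.1399  0.0815]
scene tall 0.028 63 [ 0.5745 -0.192   0.0281] [ 0.6305 -0.1378  0.033 ]
scene short 0.048 79 [0.6147 0.1358 0.0482] [0.6433 0.164  0.0572]
scene short 0.03 49 [0.6148 0.1356 0.0302] [0.6439 0.1568 0.0451]
top tall 0.128 73 [ 0.5874 -0.1721  0.1284] [ 0.6131 -0.147   0.1361]
top tall 0.106 23 [ 0.5875 -0.1727  0.1065] [ 0.6135 -0.1466  0.1274]
top tall 0.086 75 [ 0.5804 -0.18    0.0874] [ 0.6189 -0.1396  0.0959]
top tall 0.07 65 [ 0.5744 -0.1875  0.0713] [ 0.626  -0.1348  0.082 ]
top tall 0.028 38 [ 0.5694 -0.1906  0.0281] [ 0.615  -0.133   0.0329]
top short 0.048 63 [0.6117 0.139  0.0481] [0.6396 0.1665 0.0574]
top short 0.03 20 [0.6129 0.1382 0.0302] [0.6356 0.1594 0.0459]
```

View pics/y_crop.png

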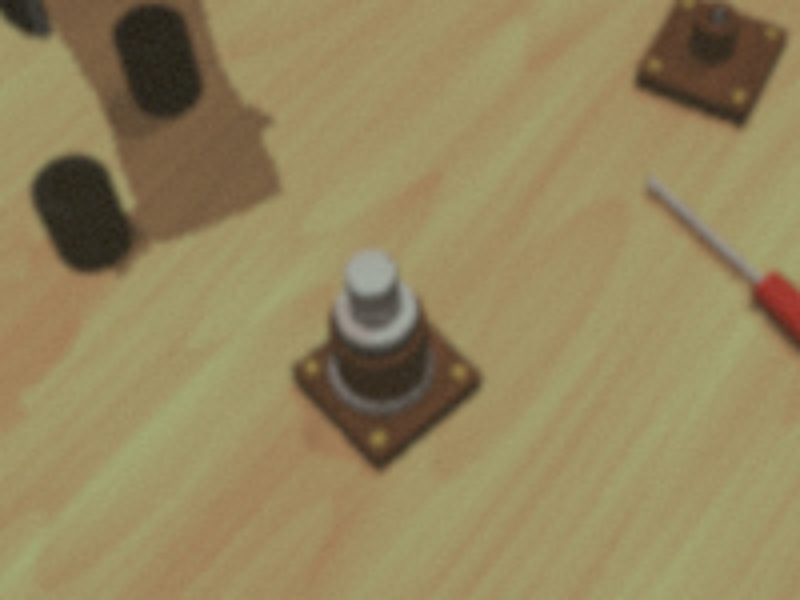

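View pics/y_scene.png

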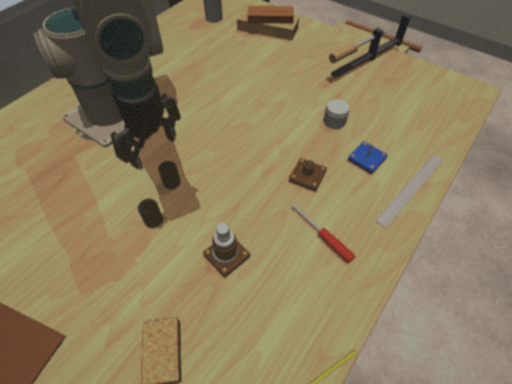

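The stack is upright at crop (375,330). The knob's top is at z ≈ 0.132 m and the little drum's top at about 0.054 m, both as specified. The hand is well clear. One check on the leave-alone items, then I'll hand in.

```bash
python3 - <<'E'
from h import *
a=np.load('pics/a_scene.npz');b=np.load('pics/y_scene.npz')
for nm,(u,v,w) in dict(tin=(336,114,18),driver=(322,232,38),cork=(161,350,33)).items():
    s=np.s_[v-w:v+w,u-w:u+w]
    x,y=[cv2.cvtColor(k['im'],cv2.COLOR_RGB2GRAY)[s].astype(np.float32) for k in(a,b)]
    print(nm,np.round(cv2.phaseCorrelate(x,y),2), float(abs(x-y).mean().round(2)))
r.sign_off(); print(r.get_state()['time_s'])
E
```

```text
Traceback (most recent call last):
ValueError: setting an array element with a sequence. The requested array has an inhomogeneous shape after 1 dimensions. The detected shape was (2,) + inhomogeneous part.
```

```bash
python3 - <<'E'
from h import *
a=np.load('pics/a_scene.npz');b=np.load('pics/y_scene.npz')
for nm,(u,v,w) in dict(tin=(336,114,18),driver=(322,232,38),cork=(161,350,33)).items():
    s=np.s_[v-w:v+w,u-w:u+w]
    x,y=[cv2.cvtColor(k['im'],cv2.COLOR_RGB2GRAY)[s].astype(np.float32) for k in(a,b)]
    print(nm,cv2.phaseCorrelate(x,y),float(abs(x-y).mean()))
r.sign_off(); print(r.get_state()['time_s'])
E
```

```text
tin ((-0.11461665452906189, 0.047842169666530765), 1.0408256694122597) 6.310956954956055
driver ((0.04614065138105161, 0.019835249398333588), 1.010268086194992) 6.912222862243652
cork ((0.01340215502418829, -0.011446084576647308), 1.0091893658225919) 6.519513130187988
the job is handed in; nothing more can be done
the job is handed in; nothing more can be done
```

Both sanding drums are made up and the job is handed in, at about 34 s of the 131 s allowed. The flange, the smallest rubber drum, the sleeve and the knob went on the tall spindle in that order. The little drum went on the brown short spindle after the sleeve and before the knob.

**Last checks:** the knob's top measured z ≈ 0.132 m (spec 0.132) and the little drum's top about 0.054 m (spec 0.054). Everything stood upright and let go, with the gripper well clear. Image comparison shows the tin, screwdriver and cork block within about 0.1 pixel of where they started. The largest wrist force I read at the end of a move was about 10 N.

**What went wrong or disagreed:**
- **Wrong units:** my first three moves were typed in mm instead of metres. In the third the hand ran past its mark and low over the bench, but it touched nothing.
- **Camera offset:** the two cameras differed by about 2–3 mm throughout, so I averaged them.
- **Tool tilt:** the tool drifted to about 2.5° of tilt by the end, with no visible effect on the seated parts.
- **Flange drop:** it was released about 12 mm above the block, because the gripper's body would have met the spindle top. It landed flat.

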